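# Balance a rolling jar on the crowned drainer tray

### The job

Lift the drainer tray by its wooden handle, carry it over to the steel draining board and hold it still about 100 mm above the board's middle; on the way or there, tilt the tray gently so that the loose glass jar rolls from the end where it lies onto the crown of the floor, and balance it on the green band for at least five seconds, ready to be taken off. The jar must not fall off or bang into the ends, the robot must not touch it, and the mug, the soap bottle and the spice jar stay where they are. The program finishes while still holding the tray up, with the jar quiet on the green band.

Things in the scene. Friction and masses are not known exactly. Their poses are not given: they have to be found in the camera images.
- tray: Loose blue drainer tray with white floor, 150 mm (x) by 320 mm (y), 0.5 kg (+-20 %). Origin: centre of its underside, z up, y along its long side, the way the jar rolls. The floor is crowned along y (radius 1500 mm): 13.5 mm above the underside in the middle, 6 mm at the ends; a jar left alone rolls off the crown to an end. End rims 10 mm thick, 46 mm high, side walls 8 mm thick, 26 mm high
- tray_handle (a point): Middle of the bar of the tray's light wooden handle that arches over its middle, 125 mm above the tray's underside; grip here from above, fingers closing along the tray's y. The flat-sided bar runs along the tray's x: 166 mm long, 20 mm thick (y), 24 mm high, its underside 99 mm above the floor's crown. Held here, the tray sags 0.02 rad or so towards the jar's end
- tray_mid (a point): Top of the floor's crown, in the middle of the tray, where the jar must stay: centre line of the green band, 60 mm wide (y), that runs across the floor along the tray's x. Axes as the tray's
- jar: Closed amber glass jar, brass-coloured lid, lying along the tray's x: 64 mm diameter, 116 mm long, 0.35 kg (0.25 to 0.47). Origin: middle of its axis; x along the axis (y, z turn as it rolls). It rolls along the tray's y, accelerating at 0.67 g x slope under it, less a rolling resistance worth 0.015 rad of slope. Starts at rest against the tray's -y end, 118 mm from the middle
- board: Fixed ribbed steel draining board flat on the counter, 200 mm (x) by 300 mm (y), 9 mm high. Origin: centre of its underside
- mug: White mug, 90 mm high, 76 mm across, bystander. Origin: centre of its underside
- soap: Green soap bottle with a red cap, 170 mm high, 56 mm across, bystander. Origin: centre of its underside
- spice: Upright amber spice jar with a wooden lid, 100 mm high, 64 mm across, bystander. Origin: centre of its underside
Mind the look-alikes: they are no part of the job. What is shaped like the jar but turquoise is not meant.

How it is judged:
On the way, in this order (a step that is already met when the one before it is completed fails the run):
1. the tray is lifted clear of the counter with the jar on it (height (world z) of tray above 0.04 m), for 0.2 s.
2. the tray is held still above the draining board with the jar staying on the middle band for 4 s (horizontal distance between tray and board below 0.05 m and height (world z) of tray between 0.05 and 0.2 m and linear speed of tray below 0.08 m/s and y of jar in the frame of tray between -0.03 and 0.03 m), for 4 s.
At the end, for the whole second after the job is handed in: The tray is held up with its underside 50 to 200 mm above the counter, its centre within 50 mm of the draining board's centre, moving slower than 0.08 m/s, and the jar's axis within 30 mm of the tray's middle. This has lasted 4 s and still holds through the last second (all of step 2); the arm keeps its last pose, push and grip.
It fails at once if the jar leaves the tray (z of jar in the frame of tray above 0.065 m or z of jar in the frame of tray below 0.03 m).
It fails at once if the tray is tipped (angle between tray's own z axis and vertical above 0.3 rad).
It fails at once if the jar bangs into an end of the tray (rolls over its last 30 mm faster than 8 rad/s, 0.25 m/s) (angular speed of jar above 8 rad/s and (y of jar in the frame of tray above 0.088 m or y of jar in the frame of tray below -0.088 m)).
It fails at once if the robot touches the jar (contact force between jar and the arm above 0.5 N or contact force between jar and the fingers above 0.5 N).
It fails at once if a bystander is disturbed (distance of any of mug, soap, spice from where it was at the start of the episode above 0.03 m).
It also fails if it takes over 58 s, if anything falls off the work surface, if the arm or the gripper's body presses on something with over 40 N, if the wrist force passes 120 N, or if a joint passes its speed limit or range.

### The arm

A 6-joint arm with a two-finger parallel gripper is mounted at the origin on the work surface. World frame = base frame: x ahead of the robot, y to its left, z up, the work surface at z = 0. Lengths are in m, angles in rad, forces in N, time in s.
With the tool pointing down it reaches from about 0.275 to 0.75 m from the base axis. Payload 10.2 kg.
Tool frame: the origin (TCP) lies on the centre line of the jaws, within the pads' length; the fingertips stand 17 mm ahead of it and the grasp point (between the pads) lies 2 mm behind it (tips_ahead is the distance from the TCP to the fingertips, in m); x points along the fingers, z is the direction in which the jaws open and shut, and the axes are right-handed (so a half turn about x gives the same grasp; the last joint's range is limited). The gripper opens to 88 mm and grips with 3 to 60 N. Pads are 18 mm wide; open, the fingers measure 123 mm over their backs; the gripper's body (75 mm by 187 mm) begins 45 mm behind the grasp point.
Start: joints at [-1.565, 0.313, 1.498, -0, 1.331, -0.223], TCP at [0.119, -0.511, 0.222] pointing down, gripper open.
Joint ranges: [-2.94, 2.94], [-0.97, 2.17], [0.19, 2.56], [-1.23, 4.37], [0.02, 3.11], [-2.88, 2.88]. Speed limits (rad/s): [2.39, 2.39, 3.01, 3.14, 3.14, 3.14].

### API

Orientations are given as a 3x3 rotation matrix whose columns are the frame's x, y, z axes.
In Python, from plant import * gives the robot as it stands.
- The arm moves only by the tool carry_out, never from a script. Its argument "motion" is text: rows parted by semicolons, each of 4 numbers parted by spaces: the shift along the tool's x, y, z scaled (see below), then the turn about the tool's x scaled (see below). A call has 1 to 10 rows; each row shifts and turns the pose as measured when the row begins, along the tool's axes as they then stand; what a row does not reach is not made up. The controller multiplies each number of a shift by 200 mm and each number of a turn by 0.08 rad. A row lasts 1/12 s, in which the tool goes at most 41.7 mm and 7.16 degrees, less where a joint would pass 70% of its speed; a pose out of reach is approached as far as the arm can. A call with a number of a shift or a turn outside -1 to 1 is refused whole. A call with a gripper value outside its range is refused whole. "gripper" is the closure, from -1 (fully open) to 1 (shut), so that 0 is half open, set as the call begins (left out, the last holds). The fingers move at their own pace and stop on an object; "force" is the grip in N (left out, the last holds). Time passes only in rows, so rows that do not move let the fingers close. It gives the time, the measured TCP pose, the force and the opening at its end, in the units of the state.
- read_state(): the state, without advancing time (a new reading comes with each control period).
- camera(name): name is "side" or "top"; returns a dict with "img" (400x640x3 uint8, red, green, blue), "fov_y" (degrees; the focal length in pixels is half the picture's height over the tangent of half this angle, whatever the lens; pixels are square), "cx", "cy" (the principal point, pixels), "dist_coeffs" ([k1, k2, p1, p2, k3] as OpenCV has them; the pictures are not rectified), "view" (4x4, takes a point from world to camera coordinates). Camera axes: x right, y down, z forward; pixel columns grow to the right and rows downward; lengths in m; the calibration is good to about 2 mm. A picture is of the moment at which its call begins. There is no depth.
- hand_in(): hands the job in, once; it reports no verdict.
Trained networks look in the newest picture that a camera, given by its name, has taken for a name from the list of things; names that differ only in an ending like _2 or _b are one class to them, and where a whole thing is asked for, a point or a joint stands for the part that bears it (a point fixed in the world has none). Each returns a list of dicts, best first, with "p" (0 to 1); they miss things now and then, are a little off and sometimes report something else, mostly with a low value. They report only what shows in the picture. A call takes as long as a camera call. They do not tell look-alikes from the thing itself.
- cut_out(camera, label): "region" (400x640 bool, what is visible of it) and "bbox" ([left, top, right, bottom] in pixels, round what is visible of it).
- place_of(camera, label): "location" ([row, column] in pixels: a listed point, or the origin of a listed thing).
The state is a dict: "clock": time; "qpos": joint angles; "joint_velocities": joint speeds; "joint_torque": joint torques, N m; "ee_pos": TCP position; "tcp_rot": TCP orientation; "force": force on the tool from outside, world axes, zero at the start; "wrist_torque": the same for the moment, N m; "opening": opening from 0.0 (shut) to 1.0 (fully open).
Only numpy, scipy, OpenCV 4.12 (cv2) and the standard library are available. Lean on these libraries where they do the work, as an engineer would, in place of code of your own. Each camera call takes 0.05 s, during which the arm holds its last target. There are 200 camera calls.

## Working session

There is one attempt and no reset: what is moved stays moved. The work goes in short steps, Python scripts to look and compute and a tool call to move; the robot and the scene stay as the last step left them, time stands still between calls to the robot, and variables do not carry over. Pictures are saved under pics/ and viewed, about 8 in all and at most 12, crops included, and the job is handed in when it is done.

Besides the shell and the picture viewer there is one more tool, called after "Call:" by a JSON object that holds its "api" and its "payload", one argument or row to a line. carry_out: Moves the arm, as the interface text tells. Its arguments: {"type":"object","properties":{"motion":{"type":"string"},"gripper":{"type":"number"},"force":{"type":"number"}},"required":["motion"]}

```bash
mkdir -p pics; ls; python3 - <<'E'
from plant import *
import cv2,numpy as np
s=read_state()
print({k:np.round(v,3).tolist() for k,v in s.items()})
ims=[]
for c in("side","top"):
    d=camera(c); ims.append(d["img"]); print(c,d["fov_y"],d["cx"],d["cy"],d["dist_coeffs"],np.round(d["view"],4).tolist())
    cv2.imwrite(f"pics/{c}1.png",d["img"][:,:,::-1])
    for l in("tray","tray_handle","tray_mid","jar","board","mug","soap","spice"):
        print(l,[(np.round(r["location"],1).tolist(),round(r["p"],2)) for r in place_of(c,l)],[(r["bbox"],round(r["p"],2)) for r in cut_out(c,l)] if l!="tray_mid" else"")
E
```

```text
pics
{'clock': 0.0, 'qpos': [-1.565, 0.313, 1.498, 0.0, 1.331, -0.223], 'joint_velocities': [-0.0, 0.001, 0.0, 0.001, -0.002, -0.001], 'joint_torque': [0.0, -40.221, -25.227, 0.069, 0.035, -0.0], 'ee_pos': [0.119, -0.511, 0.222], 'tcp_rot': [[0.0, 0.974, 0.227], [0.001, 0.227, -0.974], [-1.0, 0.0, -0.001]], 'force': [0.397, -0.358, -0.353], 'wrist_torque': [-0.008, 0.047, 0.013], 'opening': 1.001}
side 47.70310392981749 319.7967152222616 195.38643773385573 [0.01228529 0.         0.         0.         0.        ] [[0.9995, -0.0198, 0.0234, -0.5826], [0.0096, -0.5244, -0.8514, 0.0843], [0.0291, 0.8513, -0.524, 1.5607], [0.0, 0.0, 0.0, 1.0]]
tray [([183.1, 307.4], 0.61)] [([281.0, 150.8, 329.9, 206.8], 0.8), ([358.3, 188.4, 376.2, 221.8], 0.26)]
tray_handle [([157.2, 307.3], 0.73)] [([283.2, 155.6, 327.1, 207.2], 0.93)]
tray_mid [([182.1, 306.7], 0.76)] 
jar [([189.1, 310.8], 0.92), ([183.4, 253.1], 0.88), ([184.9, 383.2], 0.8), ([158.1, 259.4], 0.62)] [([368.7, 170.9, 398.1, 192.2], 0.92), ([242.9, 169.6, 266.4, 198.1], 0.91), ([295.8, 182.5, 328.6, 196.8], 0.72), ([252.8, 147.0, 268.0
[... 587 characters left out ...]
 282.3, 261.7], 0.71)]
tray_handle [([223.6, 219.8], 0.97)] [([171.7, 194.0, 283.5, 259.9], 0.94)]
tray_mid [([225.4, 229.8], 0.91)] 
jar [([292.9, 179.9], 0.95), ([291.9, 244.2], 0.92), ([224.1, 268.1], 0.69), ([134.0, 243.1], 0.55)] [([256.1, 204.0, 281.3, 240.8], 0.81), ([220.1, 275.6, 256.2, 311.5], 0.72), ([227.0, 117.6, 259.9, 153.2], 0.69), ([154.7, 282.8, 196.0, 302.8], 0.67)]
board [([247.0, 375.0], 0.83)] [([320.7, 208.8, 423.6, 285.8], 0.72)]
mug [([163.0, 294.5], 0.57)] [([269.2, 140.7, 307.4, 175.5], 0.78)]
soap [([164.2, 359.7], 0.7)] [([351.4, 147.1, 375.2, 173.5], 0.84), ([170.8, 195.6, 284.8, 258.0], 0.2)]
spice [([170.4, 214.6], 0.93)] [([197.3, 151.8, 223.8, 177.2], 0.92)]
```

View pics/side1.png

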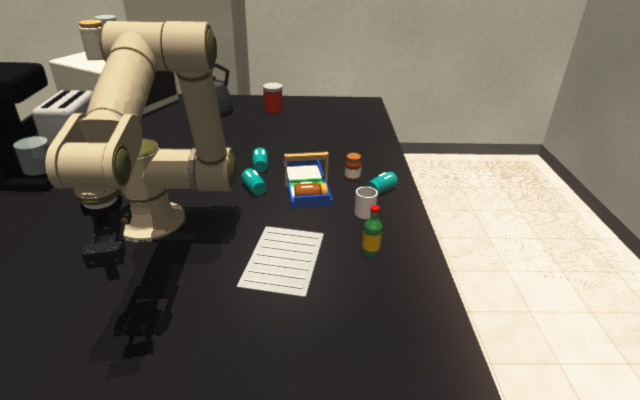

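View pics/top1.png

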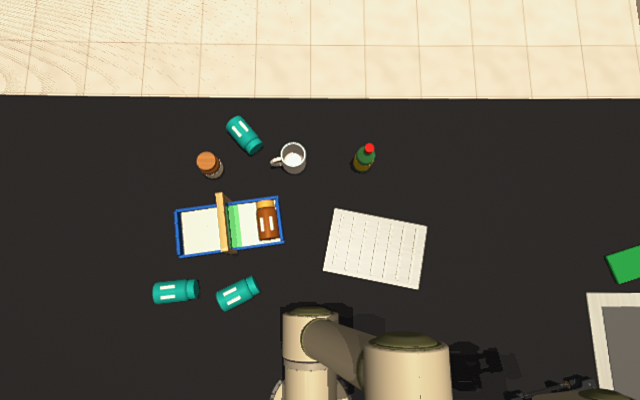

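The top view shows the tray with its jar at the right, world -y, end: rim corners at about (175,208), (180,257), (278,197) and (283,242). The board is at (375,248), with the bystanders ahead of it. The turquoise look-alikes lie beside the tray. The side view agrees, with the handle at (307,157).

```bash
cat > h.py <<'E'
from plant import *
import cv2,numpy as np
from scipy.optimize import minimize
def K(d):
    f=200/np.tan(np.radians(d["fov_y"]/2)); return np.array([[f,0,d["cx"]],[0,f,d["cy"]],[0,0,1.]])
def proj(d,P):
    V=np.array(d["view"]); P=np.atleast_2d(np.asarray(P,float))
    return cv2.projectPoints(P,cv2.Rodrigues(V[:3,:3])[0],V[:3,3],K(d),np.array(d["dist_coeffs"]))[0][:,0]
def ray(d,uv):
    u=cv2.undistortPoints(np.array([[uv]],float),K(d),np.array(d["dist_coeffs"]))[0,0]
    V=np.array(d["view"]); R=V[:3,:3]; return -R.T@V[:3,3],R.T@np.array([u[0],u[1],1])
def onz(d,uv,z):
    o,r=ray(d,uv); return o+r*(z-o[2])/r[2]
def tri(d1,u1,d2,u2):
    o,r=ray(d1,u1);p,s=ray(d2,u2); a=np.linalg.lstsq(np.c_[r,-s],p-o,rcond=None)[0]
    return (o+a[0]*r+p+a[1]*s)/2, np.linalg.norm(o+a[0]*r-p-a[1]*s)
def hullmask(pts):
    m=np.zeros((400,640),np.uint8); cv2.fillConvexPoly(m,np.round(cv2.convexHull(np.float32(pts))*16).astype(int),1,shift=4); return m
def fit(ds,masks,pts,x0):
    hm=[hullmask(np.argwhere(m)[:,::-1]) for m in masks]
    def c(x):
        w=np.array([[np.cos(x[2]),-np.sin(x[2]),0],[np.sin(x[2]),np.cos(x[2]),0],[0,0,1]]); P=pts@w.T+[x[0],x[1],0]
        e=0
        for d,m in zip(ds,hm):
            g=hullmask(proj(d,P)); e+=1-(g&m).sum()/(g|m).sum()
        return e
    best=min((minimize(c,[x0[0],x0[1],x0[2]+a],method="Nelder-Mead",options=dict(initial_simplex=np.array([x0[0],x0[1],x0[2]+a])+np.array([[0,0,0],[.03,0,0],[0,.03,0],[0,0,.15]]),xatol=1e-4,fatol=1e-4)) for a in(-.15,.15)),key=lambda r:r.fun)
    return best.x,best.fun
def blue(img):
    h=cv2.cvtColor(img,cv2.COLOR_RGB2HSV); m=((h[...,0]>104)&(h[...,0]<130)&(h[...,1]>130)&(h[...,2]>50)).astype(np.uint8)
    n,l,s,_=cv2.connectedComponentsWithStats(m); keep=np.zeros_like(m)
    for i in range(1,n):
        if s[i,4]>15: keep|=(l==i).astype(np.uint8)
    return keep
E
python3 - <<'E'
from h import *
S,T=camera("side"),camera("top")
def loc(c,l): return [r["location"][::-1] for r in place_of(c,l)]
print("handle",tri(T,loc("top","tray_handle")[0],S,loc("side","tray_handle")[0]))
print("trayorig",onz(T,loc("top","tray")[0],0),onz(T,loc("top","tray_mid")[0],.0135))
jt=loc("top","jar"); print(jt)
print("jars z.04",[onz(T,u,.04).round(3).tolist() for u in jt])
for l in("board","mug","soap","spice"): print(l,onz(T,loc("top",l)[0],0).round(3),onz(S,loc("side",l)[0],0).round(3)) if loc("top",l) and loc("side",l) else print(l)
c=[]
for x in(-.075,.075):
    for y in(-.16,.16): c+=[[x,y,0],[x,y,.046],[x,y*.97,.026]]
mt,ms=blue(T["img"]),blue(S["img"]); print(mt.sum(),ms.sum(),np.argwhere(mt).min(0),np.argwhere(mt).max(0),np.argwhere(ms).min(0),np.argwhere(ms).max(0))
h=onz(T,loc("top","tray_handle")[0],.125)
r=fit([T],[mt],np.array(c),[h[0],h[1],0]); print("tray fit top",r)
r2=fit([T,S],[mt,ms],np.array(c),r[0]); print("tray fit both",r2)
w=lambda x:np.array([[np.cos(x),-np.sin(x),0],[np.sin(x),np.cos(x),0],[0,0,1]])
print("proj handle",proj(T,[[r[0][0],r[0][1],.125]]),loc("top","tray_handle")[0])
b=np.array([[x,y,z] for x in(-.1,.1) for y in(-.15,.15) for z in(0,.009)])
def wh(d):
    h=cv2.cvtColor(d["img"],cv2.COLOR_RGB2HSV);return h
bt=cut_out("top","board")[0]["region"]; bs=cut_out("side","board")[0]["region"]
o=onz(T,loc("top","board")[0],0)
for y0 in(-.2,):
    print("board",fit([T,S],[bt,bs],b,[o[0],o[1],y0]),fit([T],[bt],b,[o[0],o[1],y0]))
E
```

```text
handle (array([0.53076945, 0.25318732, 0.12659385]), np.float64(0.012355987924253577))
trayorig [0.53510549 0.25021149 0.        ] [0.54072727 0.24647541 0.0135    ]
[[242.1, 135.2], [243.6, 291.3], [178.6, 290.3], [267.9, 224.5]]
jars z.04 [[0.822, 0.216, 0.04], [0.335, 0.196, 0.04], [0.34, 0.387, 0.04], [0.534, 0.128, 0.04]]
board [ 0.467 -0.194  0.   ] [ 0.46  -0.216  0.   ]
mug [0.747 0.048 0.   ] [0.745 0.061 0.   ]
soap [ 0.737 -0.183  0.   ] [ 0.735 -0.161  0.   ]
spice [0.733 0.303 0.   ] [ 0.731 -0.163  0.   ]
979 633 [195 173] [257 284] [160 288] [207 332]
tray fit top (array([0.53072447, 0.2487951 , 0.14656768]), np.float64(0.018112660749864173))
tray fit both (array([0.5308969 , 0.24881086, 0.1312815 ]), np.float64(0.18709286560180383))
proj handle [[222.06021887 222.20548323]] [220.5, 224.3]
board (array([ 0.46540708, -0.203839  , -0.20283439]), np.float64(0.05583057119657098)) (array([ 0.46411191, -0.20381965, -0.20201046]), np.float64(0.012574662055957253))
```

Call:
{"api": "carry_out", "payload": {
  "motion": "0 0 0 1; 0 0 0.2 0; 0 0 0.2 0; 0 0 0.2 0; 0 0 0.2 0; 0 0 0.2 0; 0 0 0.2 0; 0 0 0.2 0; 0 0 0.2 0",
  "gripper": -1
}}

```text
clock: 3.75
ee_pos: [0.1573, -0.7729, 0.2174]
tcp_rot: [[0.002, 0.99, 0.144], [-0.004, 0.144, -0.99], [-1.0, 0.001, 0.004]]
force: [0.5, -0.9, 1.1]
opening: 0.998
```

```bash
python3 - <<'E'
from h import *
s=read_state();print({k:np.round(v,3).tolist() for k,v in s.items()})
E
```

```text
{'clock': 3.75, 'qpos': [-1.519, 1.076, 0.217, 0.002, 1.846, -0.092], 'joint_velocities': [0.008, 1.177, -2.105, 0.019, 0.804, 0.014], 'joint_torque': [0.839, -74.174, -17.69, 0.027, -0.667, -0.014], 'ee_pos': [0.157, -0.773, 0.217], 'tcp_rot': [[0.002, 0.99, 0.144], [-0.004, 0.144, -0.99], [-1.0, 0.001, 0.004]], 'force': [0.488, -0.855, 1.125], 'wrist_torque': [0.024, 0.038, 0.063], 'opening': 0.998}
```

Call:
{"api": "carry_out", "payload": {
  "motion": "0 0 0 0; 0 0 0.05 0; 0 0 0.05 0;0 0 0.05 0"
}}

```text
clock: 4.08
ee_pos: [0.157, -0.7822, 0.2012]
tcp_rot: [[0.004, 0.99, 0.144], [-0.011, 0.144, -0.989], [-1.0, 0.003, 0.011]]
force: [0.2, -0.6, 0.4]
opening: 1.001
```

```bash
python3 - <<'E'
from h import *
s=read_state();print({k:np.round(v,3).tolist() for k,v in s.items()})
E
```

```text
{'clock': 4.083, 'qpos': [-1.52, 1.108, 0.193, 0.004, 1.83, -0.093], 'joint_velocities': [-0.006, 0.044, -0.004, 0.01, -0.087, -0.005], 'joint_torque': [-0.138, -68.239, -26.267, 0.063, 0.111, 0.007], 'ee_pos': [0.157, -0.782, 0.201], 'tcp_rot': [[0.004, 0.99, 0.144], [-0.011, 0.144, -0.989], [-1.0, 0.003, 0.011]], 'force': [0.166, -0.56, 0.424], 'wrist_torque': [-0.014, -0.023, 0.008], 'opening': 1.001}
```

Call:
{"api": "carry_out", "payload": {
  "motion": "0 0 0.2 0; 0 0 0.2 0; 0 0 0.2 0;0 0 0.2 0"
}}

```text
clock: 4.42
ee_pos: [0.1564, -0.8157, 0.1746]
tcp_rot: [[0.021, 0.989, 0.144], [-0.1, 0.145, -0.984], [-0.995, 0.006, 0.102]]
force: [-0.3, 0.1, 0.4]
opening: 1.004
```

```bash
python3 - <<'E'
from h import *
s=read_state();print({k:np.round(v,3).tolist() for k,v in s.items() if k in("qpos","tcp_rot","ee_pos")})
E
```

```text
{'qpos': [-1.527, 1.143, 0.193, 0.017, 1.704, -0.099], 'ee_pos': [0.156, -0.816, 0.175], 'tcp_rot': [[0.021, 0.989, 0.144], [-0.1, 0.145, -0.984], [-0.995, 0.006, 0.102]]}
```

Call:
{"api": "carry_out", "payload": {
  "motion": "-0.1 0.08 -0.15 0;-0.1 0.08 -0.15 0;-0.1 0.08 -0.15 0;-0.05 0.095 -0.175 0;-0.05 0.095 -0.175 0;-0.05 0.095 -0.175 0;-0.05 0.095 -0.175 0;-0.05 0.095 -0.175 0;-0.05 0.095 -0.175 0;-0.05 0.095 -0.175 0"
}}

```text
clock: 5.25
ee_pos: [0.2707, -0.4588, 0.2565]
tcp_rot: [[0.021, 0.991, 0.136], [-0.095, 0.137, -0.986], [-0.995, 0.008, 0.097]]
force: [0.2, -0.3, 1.1]
opening: 1.0
```

Call:
{"api": "carry_out", "payload": {
  "motion": "-0.03 0.1 -0.175 0;-0.03 0.1 -0.175 0;-0.03 0.1 -0.175 0;-0.03 0.1 -0.175 0;-0.03 0.1 -0.175 0;-0.03 0.1 -0.175 0;-0.03 0.1 -0.175 0;-0.03 0.1 -0.175 0;-0.03 0.1 -0.175 0;-0.03 0.1 -0.175 0"
}}

```text
clock: 6.08
ee_pos: [0.4038, -0.0664, 0.2844]
tcp_rot: [[0.036, 0.991, 0.131], [-0.111, 0.134, -0.985], [-0.993, 0.021, 0.114]]
force: [0.8, -0.5, 0.3]
opening: 1.0
```

```bash
python3 - <<'E'
from h import *
s=read_state();print({k:np.round(v,3).tolist() for k,v in s.items() if k in("clock","qpos","tcp_rot","ee_pos")})
E
```

```text
{'clock': 6.083, 'qpos': [-0.392, -0.022, 1.73, -0.091, 1.359, 1.061], 'ee_pos': [0.404, -0.066, 0.284], 'tcp_rot': [[0.036, 0.991, 0.131], [-0.111, 0.134, -0.985], [-0.993, 0.021, 0.114]]}
```

Call:
{"api": "carry_out", "payload": {
  "motion": "-0.07 0.09 -0.165 0;-0.07 0.09 -0.165 0;-0.07 0.09 -0.165 0;-0.07 0.09 -0.165 0;-0.07 0.09 -0.165 0;-0.07 0.09 -0.165 0;-0.07 0.09 -0.165 0;-0.07 0.09 -0.165 0;-0.07 0.09 -0.165 0;-0.07 0.09 -0.165 0"
}}

```text
clock: 6.92
ee_pos: [0.5139, 0.3175, 0.3981]
tcp_rot: [[0.051, 0.99, 0.135], [-0.109, 0.14, -0.984], [-0.993, 0.036, 0.115]]
force: [-0.4, -0.9, 1.0]
opening: 1.003
```

Call:
{"api": "carry_out", "payload": {
  "motion": "0 0.09 -0.165 0;0 0.09 -0.165 0;0 0.18 -0.09 0;0 0.18 -0.09 0;0 0.18 -0.09 0"
}}

```text
clock: 7.33
ee_pos: [0.5837, 0.4245, 0.3641]
tcp_rot: [[0.073, 0.987, 0.146], [-0.094, 0.153, -0.984], [-0.993, 0.059, 0.103]]
force: [1.3, -0.6, -1.6]
opening: 0.999
```

```bash
python3 - <<'E'
from h import *
s=read_state();print({k:np.round(v,3).tolist() for k,v in s.items() if k in("clock","qpos","tcp_rot","ee_pos","joint_velocities")})
E
```

```text
{'clock': 7.333, 'qpos': [0.51, 0.892, 0.198, -0.131, 2.031, 1.871], 'joint_velocities': [-0.003, 0.19, -0.012, 0.053, -0.57, 0.054], 'ee_pos': [0.584, 0.425, 0.364], 'tcp_rot': [[0.073, 0.987, 0.146], [-0.094, 0.153, -0.984], [-0.993, 0.059, 0.103]]}
```

Call:
{"api": "carry_out", "payload": {
  "motion": "0 0.17 -0.1 0;0 0.17 -0.1 0;0 0.17 -0.1 0;0 0.17 -0.1 0;0 0.17 -0.1 0;0 0.17 -0.1 0"
}}

```text
clock: 7.83
ee_pos: [0.6363, 0.4717, 0.2872]
tcp_rot: [[0.163, 0.974, 0.154], [-0.028, 0.161, -0.987], [-0.986, 0.157, 0.054]]
force: [-1.0, -0.5, -0.1]
opening: 0.997
```

Call:
{"api": "carry_out", "payload": {
  "motion": "-0.05 0.15 -0.13 0;-0.05 0.15 -0.13 0;-0.05 0.15 -0.13 0;-0.05 0.15 -0.13 0;0 0 0 0"
}}

```text
clock: 8.25
ee_pos: [0.6312, 0.5165, 0.2911]
tcp_rot: [[0.236, 0.958, 0.165], [0.031, 0.162, -0.986], [-0.971, 0.238, 0.009]]
force: [0.3, 0.5, -0.6]
opening: 1.003
```

Call:
{"api": "carry_out", "payload": {
  "motion": "0.034 -0.107 0.152 0.24;0.034 -0.107 0.152 0;0.034 -0.107 0.152 0;0.034 -0.107 0.152 0;0.034 -0.107 0.152 0;0.034 -0.107 0.152 0;0.034 -0.107 0.152 0;0.034 -0.107 0.152 0;0 0 0 0"
}}

```text
clock: 9.0
ee_pos: [0.5302, 0.2842, 0.212]
tcp_rot: [[0.243, 0.957, 0.16], [0.034, 0.157, -0.987], [-0.97, 0.245, 0.006]]
force: [-0.3, -0.6, -0.2]
opening: 1.002
```

```bash
cat >> h.py <<'E'
def go(target,lim=.19):
    s=read_state(); d=np.array(target)-s["ee_pos"]; u=np.array(s["tcp_rot"]).T@d/.2
    R=np.array(s["tcp_rot"]); n=int(np.ceil(np.linalg.norm(u)/lim))
    print("clock %.2f"%s["clock"],"pos",np.round(s["ee_pos"],4),"d",d.round(4),"units",u.round(3),"rows",n,(u/max(n,1)).round(3),"lean",R[:,0].round(3),"z",R[:,2].round(3),"yaw",round(float(np.arctan2(R[1,2],R[0,2])),3),"F",np.round(s["force"],1))
E
python3 - <<'E'
from h import *
go([.531,.249,.123])
E
```

```text
clock 9.00 pos [0.5302 0.2842 0.212 ] d [ 0.0008 -0.0352 -0.089 ] units [ 0.426 -0.133  0.172] rows 3 [ 0.142 -0.044  0.057] lean [ 0.243  0.034 -0.97 ] z [ 0.16  -0.987  0.006] yaw -1.41 F [-0.3 -0.6 -0.2]
```

Call:
{"api": "carry_out", "payload": {
  "motion": "0 0 0.1 0.15;0 0 0.08 0;0.1 -0.025 0 0;0.1 -0.025 0 0;0.1 -0.025 0 0;0 0 0 0"
}}

```text
clock: 9.5
ee_pos: [0.5376, 0.2467, 0.1563]
tcp_rot: [[0.256, 0.955, 0.147], [0.037, 0.142, -0.989], [-0.966, 0.259, 0.001]]
force: [-0.5, 0.0, -1.0]
opening: 0.997
```

```bash
python3 - <<'E'
from h import *
go([.531,.249,.123])
T,S=camera("top"),camera("side")
a=cv2.resize(T["img"][150:290,140:330],None,fx=3.4,fy=3.4,interpolation=2); b=cv2.resize(S["img"][110:230,250:400],None,fx=3.4,fy=3.4,interpolation=2)
cv2.imwrite("pics/g_top.png",a[:,:,::-1]);cv2.imwrite("pics/g_side.png",b[:,:,::-1])
E
```

```text
clock 9.50 pos [0.5376 0.2467 0.1563] d [-0.0066  0.0023 -0.0333] units [ 0.153 -0.073 -0.016] rows 1 [ 0.153 -0.073 -0.016] lean [ 0.256  0.037 -0.966] z [ 0.147 -0.989  0.001] yaw -1.424 F [-0.5  0.  -1. ]
```

View pics/g_top.png

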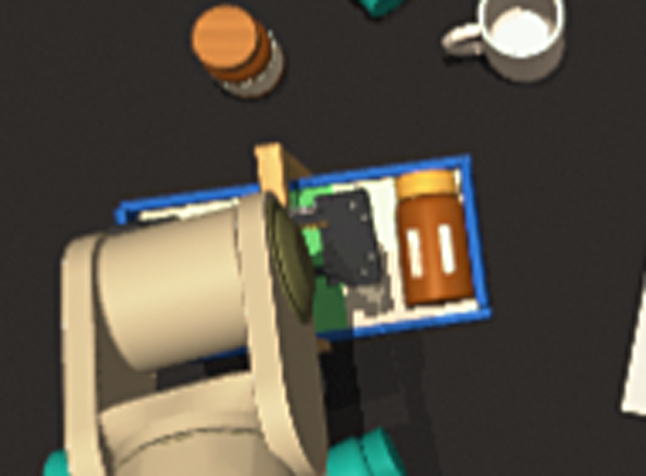

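View pics/g_side.png

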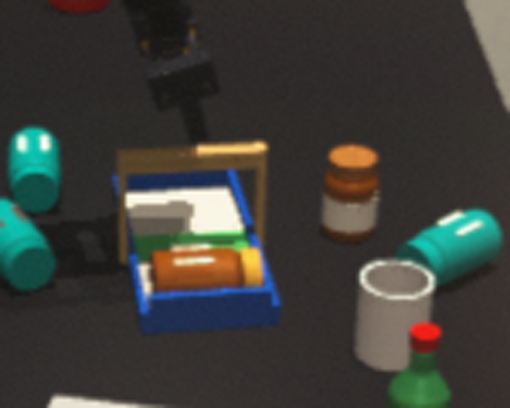

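The pictures show the leaned fingers just above the middle of the bar: side-crop finger at x≈197, bar from 117 to 267. The jar still lies at the -y end. I'll go down and grip.

Call:
{"api": "carry_out", "payload": {
  "motion": "0.08 -0.038 -0.008 0;0.07 -0.03 -0.008 0;0.02 -0.01 0 0;0 0 0 0"
}}

```text
clock: 9.93
ee_pos: [0.5364, 0.2517, 0.1304]
tcp_rot: [[0.274, 0.95, 0.148], [0.042, 0.143, -0.989], [-0.961, 0.277, -0.0]]
force: [-0.4, -0.1, -0.5]
opening: 0.997
```

```bash
python3 - <<'E'
from h import *
go([.531,.249,.123])
E
```

```text
clock 9.93 pos [0.5364 0.2517 0.1304] d [-0.0054 -0.0027 -0.0074] units [ 0.028 -0.038  0.009] rows 1 [ 0.028 -0.038  0.009] lean [ 0.274  0.042 -0.961] z [ 0.148 -0.989 -0.   ] yaw -1.422 F [-0.4 -0.1 -0.5]
```

Call:
{"api": "carry_out", "payload": {
  "motion": "0.028 -0.038 0.009 0;0 0 0 0"
}}

```text
clock: 10.1
ee_pos: [0.5318, 0.2494, 0.1251]
tcp_rot: [[0.278, 0.949, 0.149], [0.043, 0.143, -0.989], [-0.96, 0.281, -0.001]]
force: [-0.3, 0.0, -0.3]
opening: 1.002
```

Call:
{"api": "carry_out", "payload": {
  "motion": "0 0 0 0;0 0 0 0;0 0 0 0;0 0 0 0;0 0 0 0;0 0 0 0",
  "gripper": 1,
  "force": 50
}}

```text
clock: 10.6
ee_pos: [0.5331, 0.2495, 0.1281]
tcp_rot: [[0.282, 0.948, 0.149], [0.044, 0.142, -0.989], [-0.958, 0.285, -0.001]]
force: [-0.1, 0.3, 0.3]
opening: 0.571
```

```bash
python3 - <<'E'
from h import *
go([.531,.249,.123]);print(read_state()["opening"]*88)
E
```

```text
clock 10.60 pos [0.5331 0.2495 0.1281] d [-0.0021 -0.0005 -0.0051] units [ 0.021 -0.018  0.001] rows 1 [ 0.021 -0.018  0.001] lean [ 0.282  0.044 -0.958] z [ 0.149 -0.989 -0.001] yaw -1.421 F [-0.1  0.3  0.3]
50.246159789281144
```

Call:
{"api": "carry_out", "payload": {
  "motion": "0.008 -0.006 0 0;0.008 -0.006 0 0;0.008 -0.006 0 0;0.008 -0.006 0 0;0 0 0 0;0 0 0 0;0 0 0 0;0 0 0 0"
}}

```text
clock: 11.27
ee_pos: [0.5303, 0.2497, 0.1202]
tcp_rot: [[0.283, 0.948, 0.149], [0.045, 0.142, -0.989], [-0.958, 0.286, -0.002]]
force: [-0.1, 0.6, 0.3]
opening: 0.188
```

```bash
python3 - <<'E'
from h import *
go([.531,.249,.123]);print(read_state()["opening"]*88)
E
```

```text
clock 11.27 pos [0.5303 0.2497 0.1202] d [ 0.0007 -0.0007  0.0028] units [-0.013  0.007  0.004] rows 1 [-0.013  0.007  0.004] lean [ 0.283  0.045 -0.958] z [ 0.149 -0.989 -0.002] yaw -1.421 F [-0.1  0.6  0.3]
16.52947632599906
```

Call:
{"api": "carry_out", "payload": {
  "motion": "0 0 0 0;0 0 0 0"
}}

```text
clock: 11.43
ee_pos: [0.5303, 0.2497, 0.1202]
tcp_rot: [[0.283, 0.948, 0.149], [0.045, 0.142, -0.989], [-0.958, 0.286, -0.002]]
force: [-0.4, 1.6, 0.7]
opening: 0.188
```

```bash
python3 - <<'E'
from h import *
go([.531,.249,.123]);print(read_state()["opening"]*88)
S=camera("side");b=cv2.resize(S["img"][110:230,250:400],None,fx=3.4,fy=3.4,interpolation=2)
cv2.imwrite("pics/g2.png",b[:,:,::-1])
E
```

```text
clock 11.43 pos [0.5303 0.2497 0.1202] d [ 0.0007 -0.0007  0.0028] units [-0.013  0.007  0.004] rows 1 [-0.013  0.007  0.004] lean [ 0.283  0.045 -0.958] z [ 0.149 -0.989 -0.002] yaw -1.421 F [-0.4  1.6  0.7]
16.521882138966976
```

View pics/g2.png

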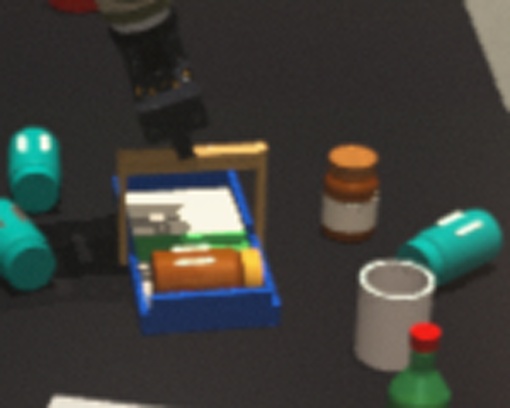

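The picture shows the fingers closed on the middle of the bar (crop 185,150), with the opening stable, so the tray is gripped. I'll lift it and set up a jar tracker based on the side camera.

```bash
cat >> h.py <<'E'
RG=np.array([[.283,.948,.149],[.045,.142,-.989],[-.958,.286,-.002]]); PG=np.array([.5303,.2497,.1202])
def Rz(a): return np.array([[np.cos(a),-np.sin(a),0],[np.sin(a),np.cos(a),0],[0,0,1]])
def trayframe(s):
    u,_,v=np.linalg.svd(RG); Rt=np.array(s["tcp_rot"])@(u@v).T@Rz(.147)
    p=np.array(s["ee_pos"])+np.array(s["tcp_rot"])@(u@v).T@(np.array([.531,.249,0])-PG); return Rt,p
th=np.linspace(0,2*np.pi,24)
def jarpts(s):
    return np.array([[x,s+.032*np.cos(t),np.sqrt(1.532**2-s*s)-1.532+.0455+.032*np.sin(t)] for x in(-.058,.058) for t in th])
def amber(img):
    h=cv2.cvtColor(img,cv2.COLOR_RGB2HSV); return ((h[...,0]<23)&(h[...,1]>150)&(h[...,2]>50)).astype(np.uint8)
def look(cam="side",save=None):
    d=camera(cam); s=read_state(); Rt,p=trayframe(s)
    box=np.array([[x,y,z] for x in(-.06,.06) for y in(-.15,.15) for z in(.01,.08)])
    m=amber(d["img"])&hullmask(proj(d,box@Rt.T+p))
    m=cv2.morphologyEx(m,cv2.MORPH_OPEN,np.ones((2,2),np.uint8))
    best=max(((lambda g:((g&m).sum()/max((g|m).sum(),1),y))(hullmask(proj(d,jarpts(y)@Rt.T+p))) for y in np.arange(-.125,.126,.002)))
    n=Rt[:,2]
    # downhill slope towards tray +y (positive pushes jar to +y), and x
    print("t %.2f %s s=%.3f iou %.2f px %d | slope_y %.3f slope_x %.3f tilt %.3f | tray %s | tcp %s"%(s["clock"],cam,best[1],best[0],m.sum(),-Rt[2,1],-Rt[2,0],np.arccos(min(1,n[2])),p.round(3),np.round(s["ee_pos"],3)))
    if save:
        im=d["img"][:,:,::-1].copy(); cv2.polylines(im,[cv2.convexHull(np.float32(proj(d,jarpts(best[1])@Rt.T+p))).astype(int)],1,(255,0,255),1)
        q=proj(d,box@Rt.T+p); a,b=np.maximum(q.min(0).astype(int)-60,0),q.max(0).astype(int)+60
        cv2.imwrite("pics/"+save,cv2.resize(im[a[1]:b[1],a[0]:b[0]],None,fx=2.5,fy=2.5))
    return d
E
python3 -c "
from h import *
look();look('top')"
```

```text
t 11.53 side s=-0.109 iou 0.46 px 284 | slope_y -0.000 slope_x -0.000 tilt 0.000 | tray [ 0.531  0.249 -0.   ] | tcp [0.53 0.25 0.12]
t 11.58 top s=-0.123 iou 0.65 px 577 | slope_y 0.000 slope_x -0.000 tilt 0.000 | tray [ 0.531  0.249 -0.   ] | tcp [0.53 0.25 0.12]
```

Call:
{"api": "carry_out", "payload": {
  "motion": "-0.04 0.012 0 0;-0.08 0.024 0 0;-0.09 0.027 0 0;-0.09 0.027 0 0;-0.09 0.027 0 0;-0.08 0.024 0 0;-0.04 0.01 0 0;0 0 0 0"
}}

```text
clock: 12.25
ee_pos: [0.5277, 0.248, 0.2301]
tcp_rot: [[0.273, 0.951, 0.148], [0.041, 0.142, -0.989], [-0.961, 0.276, -0.0]]
force: [-0.1, -1.1, 0.4]
opening: 0.006
```

```bash
python3 -c "
from h import *
look('side');go([.531,.249,.22])"
```

```text
t 12.30 side s=0.125 iou 0.00 px 0 | slope_y 0.002 slope_x 0.012 tilt 0.012 | tray [0.527 0.247 0.109] | tcp [0.528 0.248 0.229]
clock 12.30 pos [0.5275 0.2479 0.2292] d [ 0.0035  0.0011 -0.0092] units [ 0.049  0.005 -0.003] rows 1 [ 0.049  0.005 -0.003] lean [ 0.272  0.041 -0.961] z [ 0.148 -0.989 -0.   ] yaw -1.422 F [ 0.2  0.7 -0.1]
```

```bash
python3 -c "
from h import *
T,S=camera('top'),camera('side')
a=cv2.resize(T['img'][150:290,140:330],None,fx=2.4,fy=2.4,interpolation=2); b=cv2.resize(S['img'][90:230,230:400],None,fx=2.4,fy=2.4,interpolation=2)
cv2.imwrite('pics/g3.png',np.hstack([a[:336,:408],b[:336,:408]])[:,:,::-1])
"
```

```text
(no output)
```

View pics/g3.png

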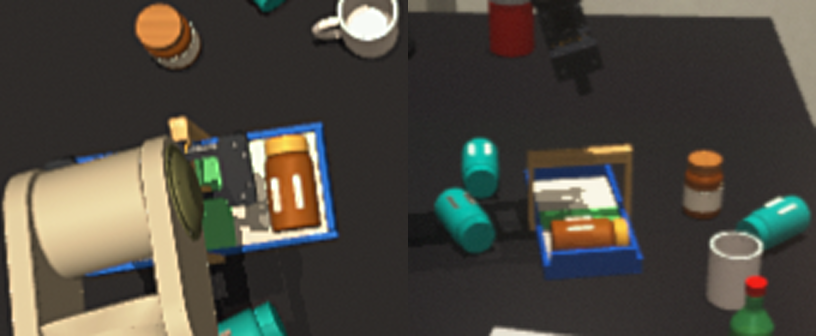

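```bash
python3 -c "
from h import *
T,S=camera('top'),camera('side'); s=read_state(); R=np.array(s['tcp_rot']);p=np.array(s['ee_pos'])
print('tip side',proj(S,[p+R[:,0]*.017]),'tcp',proj(S,[p]))
print('handle',proj(S,[[.531,.249,.125]]),proj(T,[[.531,.249,.125]]))
c=np.array([[x,y,z] for x in(-.083,.083) for y in(-.01,.01) for z in(.113,.137)])
t=np.array([[x,y,.046] for x in(-.075,.075) for y in(-.16,.16)])
for n,d in(('top',T),('side',S)):
    im=d['img'].copy()
    for q in proj(d,c@Rz(.147).T+[.531,.249,0]): cv2.circle(im,tuple((q*1).round().astype(int)),0,(255,0,255),-1)
    for q in proj(d,t@Rz(.147).T+[.531,.249,0]): cv2.circle(im,tuple((q*1).round().astype(int)),0,(255,0,0),-1)
    for q in proj(d,[p+R[:,0]*.017]): cv2.circle(im,tuple((q*1).round().astype(int)),0,(255,255,0),-1)
    if n=='top': a=cv2.resize(im[190:265,165:290],None,fx=3.4*1,fy=3.4,interpolation=0)
    else: b=cv2.resize(im[110:215,270:345],None,fx=5,fy=5,interpolation=0)
o=np.zeros((530,800,3),np.uint8); o[:a.shape[0],:a.shape[1]]=a; o[:b.shape[0],425:425+b.shape[1]]=b[:,:375]
cv2.imwrite('pics/g4.png',o[:,:,::-1])
"
```

```text
tip side [[305.88016178 136.03673937]] tcp [[304.6755111  132.00981361]]
handle [[305.64654343 156.60275208]] [[221.99142403 222.10905043]]
```

View pics/g4.png

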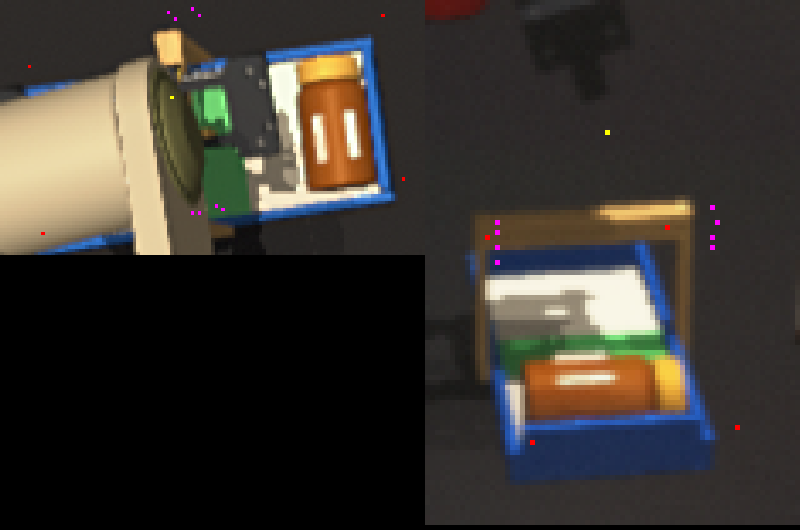

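```bash
python3 -c "
from h import *
S=camera('side'); s=read_state(); R=np.array(s['tcp_rot']);p=np.array(s['ee_pos']); print(p,s['opening'])
def mark(im,P,c):
    for q in proj(S,P): cv2.circle(im,tuple(q.round().astype(int)),0,c,-1)
def en(x): return (255*(x/255.)**.45).astype(np.uint8)
a=en(S['img'][:,:,::-1]); mark(a,[p+R[:,0]*k for k in(.017,)],(255,0,255)); mark(a,[p-R[:,0]*.047],(0,255,255)); a=cv2.resize(a[90:150,270:340],None,fx=5.6,fy=5.6,interpolation=0)
R0=np.array([[0,.974,.227],[.001,.227,-.974],[-1,0,-.001]]);p0=np.array([.119,-.511,.222])
b=en(cv2.imread('pics/side1.png')); mark(b,[p0+R0[:,0]*.017+R0[:,2]*k for k in(-.044,.044)],(255,0,255)); mark(b,[p0-R0[:,0]*.047+R0[:,2]*k for k in(-.09,.09)],(0,255,255)); b=cv2.resize(b[210:300,70:150],None,fx=5,fy=5,interpolation=0)
g=en(cv2.imread('pics/g2.png'))
P=np.array([.5303,.2497,.1202]); 
for k,c in((.017,(255,0,255)),(-.047,(0,255,255))):
    for w in(-.008,.008):
        q=((proj(S,[P+RG[:,0]*k+RG[:,2]*w])[0]-[250,110]+.5)*3.4).astype(int); cv2.circle(g,tuple(q),2,c,-1)
g=g[0:220,80:290]
o=np.zeros((560,800,3),np.uint8); o[:a.shape[0],:a.shape[1]]=a; o[:b.shape[0],396:396+b.shape[1]]=b; o[340:560,:210]=g
cv2.imwrite('pics/g5.png',o)
"
```

```text
[0.52680926 0.24777878 0.2267772 ] 0.003832044405799154
```

View pics/g5.png

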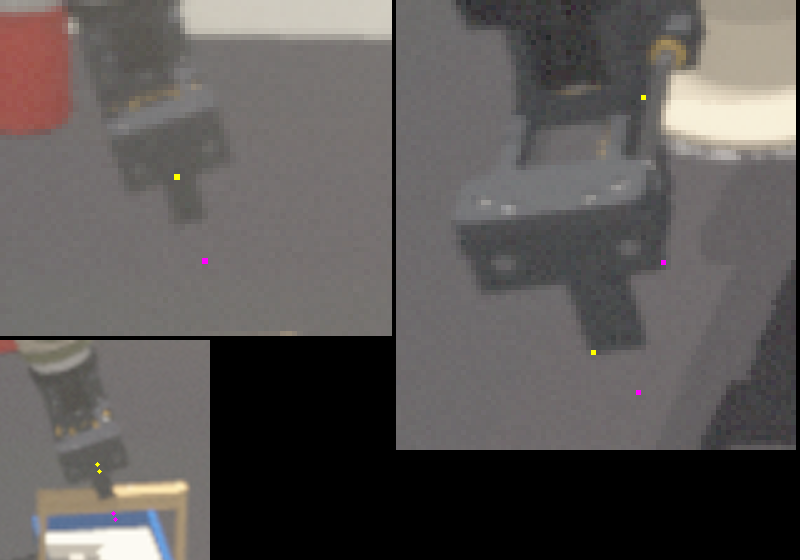

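The enhanced picture shows the real fingertips about 25 mm short of where the stated TCP puts them: the seen tip is at (190,220), against a mark at (205,261). So only the top third of the bar was pinched and it slipped out, and the tray shifted by 15–20 mm. I'll back off to see the tray freely, re-fit its pose and regrip deeper.

Call:
{"api": "carry_out", "payload": {
  "motion": "-0.05 0.015 -0.17 0;-0.035 0.015 -0.18 0;-0.033 0.015 -0.18 0;-0.033 0.015 -0.18 0;-0.033 0.015 -0.18 0;-0.033 0.015 -0.18 0;-0.033 0.015 -0.18 0;-0.033 0.015 -0.18 0;0 0 0 0",
  "gripper": -1
}}

```text
clock: 13.3
ee_pos: [0.4898, 0.5425, 0.2803]
tcp_rot: [[0.257, 0.956, 0.142], [0.032, 0.138, -0.99], [-0.966, 0.259, 0.005]]
force: [-0.1, 0.1, 0.1]
opening: 0.66
```

```bash
python3 - <<'E'
from h import *
T,S=camera("top"),camera("side")
c=[]
for x in(-.075,.075):
    for y in(-.16,.16): c+=[[x,y,0],[x,y,.046]]
mt,ms=blue(T["img"]),blue(S["img"])
print(mt.sum(),np.argwhere(mt).min(0),np.argwhere(mt).max(0))
r=fit([T],[mt],np.array(c),[.513,.258,.147]);print("top",r)
hl=place_of("side","tray_handle"); ht=place_of("top","tray_handle")
print("side handle",hl[0]["location"][::-1] if hl else 0,"proj",proj(S,[[r[0][0],r[0][1],.125]]),"top",ht[0]["location"][::-1] if ht else 0,proj(T,[[r[0][0],r[0][1],.125]]))
s=read_state();R=np.array(s["tcp_rot"]);p=np.array(s["ee_pos"]);print(p.round(3),R.round(3).tolist(),s["clock"])
im=(255*(S["img"]/255.)**.45).astype(np.uint8)[:,:,::-1].copy()
for d,im2,n in((S,im,"s"),):
    for w in(-.044,.044):
        for k,cc in((.017,(255,0,255)),(-.008,(0,255,255))):
            q=proj(d,[p+R[:,0]*k+R[:,2]*w])[0].round().astype(int); cv2.circle(im2,tuple(q),0,cc,-1)
for q in proj(S,np.array([[x,y,z] for x in(-.083,.083) for y in(-.01,.01) for z in(.113,.137)]+c)@Rz(r[0][2]).T+[r[0][0],r[0][1],0]): cv2.circle(im,tuple(q.round().astype(int)),0,(0,0,255),-1)
q=proj(S,[p])[0].astype(int); x0,y0=min(q[0],300)-45,min(q[1],150)-40
cv2.imwrite("pics/g6.png",cv2.resize(im[max(y0,0):220,x0:x0+110],None,fx=5,fy=5,interpolation=0)[:600]); print(x0,y0)
E
```

```text
1013 [201 169] [264 280]
top (array([0.51203652, 0.2600173 , 0.14295171]), np.float64(0.016528925619834656))
side handle [303.4, 154.2] proj [[300.70877656 155.24289615]] top [213.6, 229.7] [[217.78190133 228.77987677]]
[0.492 0.536 0.281] [[0.257, 0.957, 0.136], [0.029, 0.133, -0.991], [-0.966, 0.259, 0.007]] 13.5
251 51
```

View pics/g6.png

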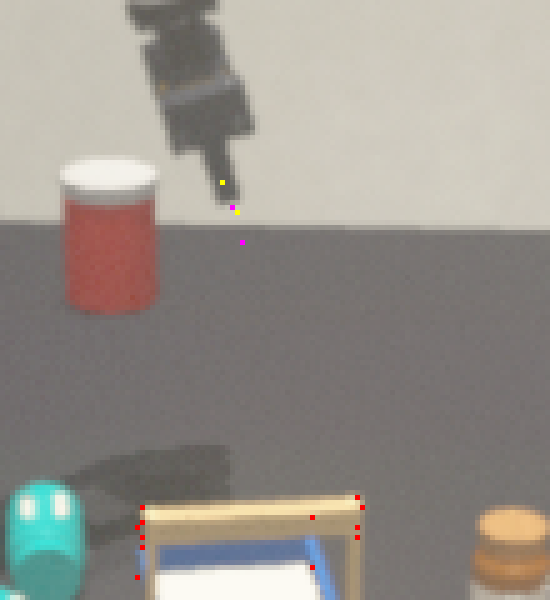

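```bash
python3 -c "
from h import *
go([.505,.2615,.2])"
```

```text
clock 13.50 pos [0.492  0.536  0.2808] d [ 0.013  -0.2745 -0.0808] units [ 0.368 -0.225  1.366] rows 8 [ 0.046 -0.028  0.171] lean [ 0.257  0.029 -0.966] z [ 0.136 -0.991  0.007] yaw -1.434 F [ 0.2 -0.6 -0.4]
```

Call:
{"api": "carry_out", "payload": {
  "motion": "0.046 -0.028 0.171 -0.07;0.046 -0.028 0.171 0;0.046 -0.028 0.171 0;0.046 -0.028 0.171 0;0.046 -0.028 0.171 0;0.046 -0.028 0.171 0;0.046 -0.028 0.171 0;0.03 -0.028 0.17 0;0 0 0 0"
}}

```text
clock: 14.25
ee_pos: [0.502, 0.237, 0.1988]
tcp_rot: [[0.259, 0.957, 0.129], [0.025, 0.127, -0.992], [-0.966, 0.26, 0.009]]
force: [0.2, -0.4, -0.0]
opening: 0.999
```

```bash
python3 -c "
from h import *
go([.522,.2615,.102])"
```

```text
clock 14.25 pos [0.502  0.237  0.1988] d [ 0.02    0.0245 -0.0968] units [ 0.496 -0.015 -0.113] rows 3 [ 0.165 -0.005 -0.038] lean [ 0.259  0.025 -0.966] z [ 0.129 -0.992  0.009] yaw -1.442 F [ 0.2 -0.4 -0. ]
```

Call:
{"api": "carry_out", "payload": {
  "motion": "0 0 -0.08 -0.1;0 0 -0.04 -0.1;0.1 0 0 0;0.12 0 0 0;0.1 0 0 0;0 0 0 0"
}}

```text
clock: 14.75
ee_pos: [0.5155, 0.2569, 0.1381]
tcp_rot: [[0.265, 0.955, 0.135], [0.024, 0.134, -0.991], [-0.964, 0.266, 0.013]]
force: [-0.7, -0.1, -1.6]
opening: 1.001
```

```bash
python3 -c "
from h import *
go([.522,.2615,.102])"
```

```text
clock 14.75 pos [0.5155 0.2569 0.1381] d [ 0.0065  0.0046 -0.0361] units [ 0.183 -0.014 -0.021] rows 1 [ 0.183 -0.014 -0.021] lean [ 0.265  0.024 -0.964] z [ 0.135 -0.991  0.013] yaw -1.435 F [-0.7 -0.1 -1.6]
```

Call:
{"api": "carry_out", "payload": {
  "motion": "0.08 -0.005 -0.01 -0.04;0.08 -0.005 -0.01 -0.04;0.03 0 0 0;0 0 0 0"
}}

```text
clock: 15.08
ee_pos: [0.5233, 0.2617, 0.1032]
tcp_rot: [[0.268, 0.953, 0.142], [0.024, 0.14, -0.99], [-0.963, 0.269, 0.015]]
force: [-0.1, 0.5, 0.7]
opening: 1.003
```

```bash
python3 -c "
from h import *
go([.522,.2615,.102])"
```

```text
clock 15.08 pos [0.5233 0.2617 0.1032] d [-0.0013 -0.0002 -0.0012] units [ 0.004 -0.008 -0.   ] rows 1 [ 0.004 -0.008 -0.   ] lean [ 0.268  0.024 -0.963] z [ 0.142 -0.99   0.015] yaw -1.429 F [-0.1  0.5  0.7]
```

Aligned, with no contact force. Now I'll close with 60 N.

Call:
{"api": "carry_out", "payload": {
  "motion": "0 0 0 0;0 0 0 0;0 0 0 0;0 0 0 0;0 0 0 0;0 0 0 0;0 0 0 0",
  "gripper": 1,
  "force": 60
}}

```text
clock: 15.67
ee_pos: [0.5244, 0.2621, 0.1088]
tcp_rot: [[0.275, 0.951, 0.142], [0.026, 0.14, -0.99], [-0.961, 0.276, 0.014]]
force: [1.1, -0.0, 0.3]
opening: 0.492
```

Call:
{"api": "carry_out", "payload": {
  "motion": "0 0 0 0;0 0 0 0;0 0 0 0;0 0 0 0;0 0 0 0;0 0 0 0;0 0 0 0"
}}

```text
clock: 16.25
ee_pos: [0.5244, 0.2623, 0.1089]
tcp_rot: [[0.275, 0.951, 0.142], [0.026, 0.14, -0.99], [-0.961, 0.276, 0.013]]
force: [-0.3, 0.2, 0.5]
opening: 0.221
```

```bash
python3 -c "
from h import *
go([.522,.2615,.102]);s=read_state();print(s['opening']*88,np.array(s['tcp_rot']).tolist(),s['ee_pos'])"
```

```text
clock 16.25 pos [0.5244 0.2623 0.1089] d [-0.0024 -0.0008 -0.0069] units [ 0.03  -0.021  0.002] rows 1 [ 0.03  -0.021  0.002] lean [ 0.275  0.026 -0.961] z [ 0.142 -0.99   0.013] yaw -1.428 F [-0.3  0.2  0.5]
19.440924153561625 [[0.2746464009299755, 0.9509827590187969, 0.14213073736953558], [0.02640666235065967, 0.1402994782601191, -0.9897569118644419], [-0.9611826271004429, 0.27558637203050357, 0.013420466137786883]] [0.52436523 0.26227982 0.10893215]
```

```bash
sed -i 's/^RG=.*/RG=np.array([[.2746,.951,.1421],[.0264,.1403,-.9898],[-.9612,.2756,.0134]]); PG=np.array([.5244,.2623,.1089])/; s/Rz(.147)/Rz(.143)/; s/\[.531,.249,0\])-PG/[.512,.26,0])-PG/' h.py; grep -n "PG\|Rz(" h.py | head
```

```text
39:RG=np.array([[.2746,.951,.1421],[.0264,.1403,-.9898],[-.9612,.2756,.0134]]); PG=np.array([.5244,.2623,.1089])
40:def Rz(a): return np.array([[np.cos(a),-np.sin(a),0],[np.sin(a),np.cos(a),0],[0,0,1]])
42:    u,_,v=np.linalg.svd(RG); Rt=np.array(s["tcp_rot"])@(u@v).T@Rz(.143)
43:    p=np.array(s["ee_pos"])+np.array(s["tcp_rot"])@(u@v).T@(np.array([.512,.26,0])-PG); return Rt,p
```

Call:
{"api": "carry_out", "payload": {
  "motion": "-0.03 0.009 0 0;-0.05 0.014 0 0;-0.07 0.02 0 0;-0.08 0.023 0 0;-0.08 0.023 0 0;-0.08 0.023 0 0;-0.06 0.017 0 0;-0.03 0.009 0 0;0 0 0 0"
}}

```text
clock: 17.0
ee_pos: [0.5156, 0.2615, 0.201]
tcp_rot: [[0.239, 0.961, 0.138], [0.02, 0.137, -0.99], [-0.971, 0.24, 0.014]]
force: [-0.1, 0.2, -8.6]
opening: 0.218
```

```bash
python3 -c "
from h import *
print(read_state()['opening']*88,read_state()['force']);look('side','l1.png');look('top')"
```

```text
19.163122133954726 [-0.08702002  0.22476359 -8.61744   ]
t 17.05 side s=-0.115 iou 0.43 px 280 | slope_y 0.000 slope_x 0.038 tilt 0.038 | tray [0.499 0.259 0.092] | tcp [0.515 0.261 0.2  ]
t 17.10 top s=-0.121 iou 0.66 px 699 | slope_y 0.001 slope_x 0.039 tilt 0.039 | tray [0.499 0.258 0.091] | tcp [0.515 0.261 0.199]
```

View pics/l1.png

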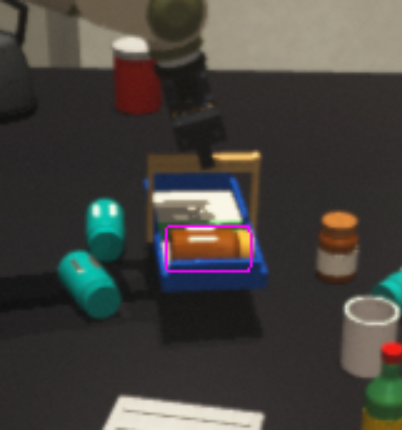

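The picture shows the tray lifted level with the jar still at the -y end, and the force reads -8.6 N as expected. I'll carry it to the board with gentle acceleration.

Call:
{"api": "carry_out", "payload": {
  "motion": "0 -0.004 0.02 0;-0.002 -0.008 0.04 0;-0.003 -0.012 0.06 0;-0.004 -0.016 0.08 0;-0.005 -0.02 0.1 0;-0.006 -0.025 0.12 0;-0.006 -0.025 0.12 0;-0.006 -0.025 0.12 0;-0.006 -0.025 0.12 0;-0.006 -0.025 0.12 0"
}}

```text
clock: 17.93
ee_pos: [0.4956, 0.0689, 0.1926]
tcp_rot: [[0.221, 0.965, 0.143], [0.018, 0.142, -0.99], [-0.975, 0.221, 0.014]]
force: [0.4, 0.4, -8.8]
opening: 0.218
```

```bash
python3 -c "
from h import *
look('side');go([.481,-.202,.21])"
```

```text
t 17.98 side s=-0.123 iou 0.49 px 388 | slope_y 0.003 slope_x 0.057 tilt 0.058 | tray [0.477 0.062 0.084] | tcp [0.496 0.065 0.192]
clock 17.98 pos [0.4955 0.0652 0.1924] d [-0.0145 -0.2672  0.0176] units [-0.122 -0.24   1.314] rows 8 [-0.015 -0.03   0.164] lean [ 0.22   0.015 -0.975] z [ 0.141 -0.99   0.017] yaw -1.429 F [ 0.1 -7.9 -6.9]
```

Call:
{"api": "carry_out", "payload": {
  "motion": "-0.012 -0.005 0.02 0;-0.012 -0.012 0.05 0;-0.012 -0.02 0.09 0;-0.012 -0.025 0.13 0;-0.012 -0.03 0.17 0;-0.012 -0.03 0.17 0;-0.012 -0.03 0.17 0;-0.012 -0.03 0.17 0;-0.012 -0.03 0.16 0;0 -0.02 0.1 0"
}}

```text
clock: 18.82
ee_pos: [0.473, -0.1957, 0.2038]
tcp_rot: [[0.21, 0.967, 0.147], [0.018, 0.147, -0.989], [-0.978, 0.21, 0.013]]
force: [0.6, -0.2, -9.1]
opening: 0.218
```

```bash
python3 -c "
from h import *
look('side');go([.483,-.2,.21])"
```

```text
t 18.87 side s=-0.115 iou 0.53 px 582 | slope_y 0.001 slope_x 0.068 tilt 0.068 | tray [ 0.453 -0.202  0.096] | tcp [ 0.473 -0.198  0.203]
clock 18.87 pos [ 0.4729 -0.1983  0.2034] d [ 0.0101 -0.0017  0.0066] units [-0.022  0.055  0.016] rows 1 [-0.022  0.055  0.016] lean [ 0.21   0.016 -0.978] z [ 0.145 -0.989  0.015] yaw -1.425 F [-1.9 -6.4 -8.8]
```

Call:
{"api": "carry_out", "payload": {
  "motion": "-0.005 0.015 0.005 -1;-0.005 0.015 0.005 -1;-0.005 0.01 0 -1;0 0.01 0 -1"
}}

```text
clock: 19.2
ee_pos: [0.4789, -0.2007, 0.2058]
tcp_rot: [[0.203, 0.87, 0.449], [0.018, 0.455, -0.89], [-0.979, 0.188, 0.077]]
force: [-0.5, 0.5, -8.4]
opening: 0.222
```

```bash
python3 -c "
from h import *
look('side');look('side');go([.483,-.2,.21])"
```

```text
t 19.25 side s=-0.111 iou 0.56 px 647 | slope_y 0.064 slope_x 0.089 tilt 0.110 | tray [ 0.463 -0.217  0.099] | tcp [ 0.479 -0.2    0.206]
t 19.30 side s=-0.125 iou 0.55 px 652 | slope_y 0.062 slope_x 0.088 tilt 0.108 | tray [ 0.463 -0.217  0.099] | tcp [ 0.479 -0.2    0.206]
clock 19.30 pos [ 0.4791 -0.2002  0.2057] d [0.0039 0.0002 0.0043] units [-0.017  0.021  0.009] rows 1 [-0.017  0.021  0.009] lean [ 0.203  0.018 -0.979] z [ 0.447 -0.892  0.076] yaw -1.106 F [ 0.6  0.5 -8.9]
```

```bash
cat >> h.py <<'E'
def q(n=1):
    for _ in range(n):
        d=camera("side"); s=read_state(); Rt,p=trayframe(s)
        box=np.array([[x,y,z] for x in(-.06,.06) for y in(-.15,.15) for z in(.01,.08)])
        m=amber(d["img"])&hullmask(proj(d,box@Rt.T+p)); k,l,st,ce=cv2.connectedComponentsWithStats(m)
        i=1+np.argmax(st[1:,4]); o,r=ray(d,ce[i]); o=Rt.T@(o-p); r=Rt.T@r; y=(o+r*(.05-o[2])/r[2])
        print("t %.2f s=%.4f x=%.3f area %d bbox %s | slope_y %.3f x %.3f tilt %.3f | tray %s"%(s["clock"],y[1],y[0],st[i,4],st[i,:4],-Rt[2,1],-Rt[2,0],np.arccos(Rt[2,2]),p.round(3)))
E
python3 -c "
from h import *
q(2);go([.483,-.19,.21])"
```

```text
t 19.35 s=-0.1208 x=-0.003 area 640 bbox [277 230  46  26] | slope_y 0.061 x 0.088 tilt 0.108 | tray [ 0.462 -0.216  0.099]
t 19.40 s=-0.1208 x=-0.004 area 653 bbox [277 230  46  27] | slope_y 0.061 x 0.088 tilt 0.108 | tray [ 0.462 -0.216  0.099]
clock 19.40 pos [ 0.4788 -0.2002  0.2057] d [0.0042 0.0102 0.0043] units [-0.016  0.045 -0.035] rows 1 [-0.016  0.045 -0.035] lean [ 0.202  0.018 -0.979] z [ 0.443 -0.893  0.075] yaw -1.11 F [ 0.5 -0.1 -9.2]
```

Call:
{"api": "carry_out", "payload": {
  "motion": "-0.005 0.01 -0.01 -1;-0.005 0.01 -0.01 -1"
}}

```text
clock: 19.57
ee_pos: [0.4791, -0.1947, 0.2074]
tcp_rot: [[0.2, 0.793, 0.575], [0.019, 0.584, -0.812], [-0.98, 0.174, 0.102]]
force: [1.5, 1.1, -8.9]
opening: 0.218
```

```bash
python3 -c "
from h import *
q(3)"
```

```text
t 19.62 s=-0.1215 x=-0.006 area 655 bbox [284 225  45  30] | slope_y 0.089 x 0.103 tilt 0.137 | tray [ 0.466 -0.216  0.101]
t 19.67 s=-0.1201 x=-0.002 area 661 bbox [285 224  45  30] | slope_y 0.088 x 0.102 tilt 0.136 | tray [ 0.466 -0.216  0.101]
t 19.72 s=-0.1202 x=-0.005 area 660 bbox [284 225  45  29] | slope_y 0.088 x 0.103 tilt 0.135 | tray [ 0.465 -0.216  0.101]
```

Call:
{"api": "carry_out", "payload": {
  "motion": "0 0.005 -0.01 -1"
}}

```text
clock: 19.8
ee_pos: [0.4785, -0.1927, 0.2072]
tcp_rot: [[0.2, 0.75, 0.63], [0.019, 0.64, -0.768], [-0.98, 0.165, 0.114]]
force: [-0.6, -1.0, -8.8]
opening: 0.221
```

```bash
python3 -c "
from h import *
q(3)"
```

```text
t 19.85 s=-0.1217 x=-0.009 area 650 bbox [287 223  44  30] | slope_y 0.101 x 0.112 tilt 0.152 | tray [ 0.467 -0.217  0.101]
t 19.90 s=-0.1205 x=-0.002 area 656 bbox [288 222  45  31] | slope_y 0.101 x 0.110 tilt 0.150 | tray [ 0.467 -0.217  0.101]
t 19.95 s=-0.1209 x=-0.004 area 656 bbox [287 222  45  31] | slope_y 0.100 x 0.111 tilt 0.150 | tray [ 0.467 -0.217  0.101]
```

Call:
{"api": "carry_out", "payload": {
  "motion": "0 0.005 0 -0.8"
}}

```text
clock: 20.03
ee_pos: [0.479, -0.192, 0.2073]
tcp_rot: [[0.199, 0.711, 0.674], [0.019, 0.685, -0.728], [-0.98, 0.158, 0.123]]
force: [0.1, 0.4, -10.0]
opening: 0.217
```

```bash
python3 -c "
from h import *
q(3)"
```

```text
t 20.08 s=-0.1204 x=-0.008 area 672 bbox [290 221  43  32] | slope_y 0.111 x 0.118 tilt 0.163 | tray [ 0.469 -0.218  0.101]
t 20.13 s=-0.1193 x=-0.001 area 669 bbox [291 220  44  32] | slope_y 0.110 x 0.117 tilt 0.162 | tray [ 0.469 -0.218  0.102]
t 20.18 s=-0.1206 x=-0.004 area 667 bbox [290 221  44  31] | slope_y 0.110 x 0.118 tilt 0.162 | tray [ 0.469 -0.218  0.101]
```

Call:
{"api": "carry_out", "payload": {
  "motion": "0 0.005 0 -0.8"
}}

```text
clock: 20.27
ee_pos: [0.4796, -0.1913, 0.2073]
tcp_rot: [[0.199, 0.669, 0.716], [0.019, 0.728, -0.686], [-0.98, 0.15, 0.132]]
force: [-0.1, 0.4, -8.7]
opening: 0.215
```

```bash
python3 -c "
from h import *
q(3)"
```

```text
t 20.32 s=-0.1192 x=-0.008 area 686 bbox [292 219  43  33] | slope_y 0.120 x 0.126 tilt 0.175 | tray [ 0.471 -0.219  0.102]
t 20.37 s=-0.1180 x=-0.002 area 695 bbox [293 218  43  33] | slope_y 0.119 x 0.125 tilt 0.174 | tray [ 0.471 -0.219  0.102]
t 20.42 s=-0.1185 x=-0.005 area 698 bbox [292 218  43  33] | slope_y 0.119 x 0.126 tilt 0.174 | tray [ 0.471 -0.219  0.102]
```

Call:
{"api": "carry_out", "payload": {
  "motion": "0 0.005 0 -0.6"
}}

```text
clock: 20.5
ee_pos: [0.4802, -0.1907, 0.2075]
tcp_rot: [[0.198, 0.637, 0.745], [0.019, 0.758, -0.652], [-0.98, 0.144, 0.138]]
force: [-0.5, -0.7, -9.5]
opening: 0.218
```

```bash
python3 -c "
from h import *
q(3)"
```

```text
t 20.55 s=-0.1172 x=-0.007 area 709 bbox [294 217  41  33] | slope_y 0.126 x 0.132 tilt 0.183 | tray [ 0.473 -0.22   0.102]
t 20.60 s=-0.1159 x=-0.003 area 726 bbox [294 216  42  34] | slope_y 0.126 x 0.131 tilt 0.183 | tray [ 0.473 -0.22   0.102]
t 20.65 s=-0.1159 x=-0.007 area 732 bbox [293 217  42  33] | slope_y 0.125 x 0.132 tilt 0.183 | tray [ 0.473 -0.22   0.102]
```

```bash
python3 -c "
from h import *
q(4)"
```

```text
t 20.70 s=-0.1144 x=-0.007 area 744 bbox [293 217  41  33] | slope_y 0.125 x 0.132 tilt 0.183 | tray [ 0.473 -0.22   0.102]
t 20.75 s=-0.1128 x=-0.006 area 762 bbox [293 216  41  33] | slope_y 0.125 x 0.132 tilt 0.183 | tray [ 0.473 -0.22   0.102]
t 20.80 s=-0.1116 x=-0.006 area 773 bbox [292 216  42  33] | slope_y 0.125 x 0.132 tilt 0.183 | tray [ 0.473 -0.22   0.102]
t 20.85 s=-0.1098 x=-0.007 area 784 bbox [291 216  42  33] | slope_y 0.126 x 0.132 tilt 0.183 | tray [ 0.473 -0.22   0.102]
```

```bash
cat > sim.py <<'E'
import numpy as np
def sim(s,v,th,turns,k=.19,b0=0,rate=.014,T=1/12):
    out=[];dt=.002
    for u in turns:
        if u is None: steps,dth=25,0
        else: steps,dth=int(round(T/dt)),-rate*u
        for _ in range(steps):
            th+=dth/steps
            g=th-b0+s*(k+1/1.532)
            a=6.57*(g-.015*np.sign(v)) if abs(v)>1e-3 or abs(g)>.015 else -v/dt
            v2=v+a*dt
            if v*v2<0: v2=0
            v=v2; s+=v*dt
        out.append((round(s,3),round(v,3),round(th,3)))
    return out
E
python3 -c "
from sim import *
for n in (2,3,4,5,6):
  for k,b in((.19,0),(0,.023)):
    print(n,k,[sim(-.107,.034,.125,[1]*n+[None]*m,k,b)[-1] for m in(3,6,9,12)])"
```

```text
2 0.19 [(np.float64(-0.094), np.float64(0.044), 0.097), (np.float64(-0.087), np.float64(0.049), 0.097), (np.float64(-0.079), np.float64(0.061), 0.097), (np.float64(-0.068), np.float64(0.081), 0.097)]
2 0 [(np.float64(-0.095), np.float64(0.035), 0.097), (np.float64(-0.09), np.float64(0.034), 0.097), (np.float64(-0.085), np.float64(0.036), 0.097), (np.float64(-0.079), np.float64(0.041), 0.097)]
3 0.19 [(np.float64(-0.092), np.float64(0.028), 0.083), (np.float64(-0.088), np.float64(0.02), 0.083), (np.float64(-0.086), np.float64(0.015), 0.083), (np.float64(-0.084), np.float64(0.012), 0.083)]
3 0 [(np.float64(-0.094), np.float64(0.016), 0.083), (np.float64(-0.093), np.float64(0.0), 0.083), (np.float64(-0.093), np.float64(0.0), 0.083), (np.float64(-0.093), np.float64(0.0), 0.083)]
4 0.19 [(np.float64(-0.091), np.float64(0.005), 0.069), (np.float64(-0.091), np.float64(0.0), 0.069), (np.float64(-0.091), np.float64(0.0), 0.069), (np.float64(-0.091), np.float64(0.0), 0.069)]
4 0 [(np.float64(-0.094), np.float64(-0.0), 0.069), (np.float64(-0.094), np.float64(-0.001), 0.069), (np.float64(-0.095)
[... 187 characters left out ...]
p.float64(-0.096), np.float64(-0.023), 0.055), (np.float64(-0.101), np.float64(-0.036), 0.055)]
5 0 [(np.float64(-0.096), np.float64(-0.015), 0.055), (np.float64(-0.099), np.float64(-0.032), 0.055), (np.float64(-0.105), np.float64(-0.051), 0.055), (np.float64(-0.115), np.float64(-0.075), 0.055)]
6 0.19 [(np.float64(-0.095), np.float64(-0.027), 0.041), (np.float64(-0.101), np.float64(-0.053), 0.041), (np.float64(-0.111), np.float64(-0.085), 0.041), (np.float64(-0.127), np.float64(-0.128), 0.041)]
6 0 [(np.float64(-0.099), np.float64(-0.043), 0.041), (np.float64(-0.108), np.float64(-0.076), 0.041), (np.float64(-0.122), np.float64(-0.118), 0.041), (np.float64(-0.144), np.float64(-0.17), 0.041)]
```

Call:
{"api": "carry_out", "payload": {
  "motion": "0 0 0 1;0 0 0 1"
}}

```text
clock: 21.02
ee_pos: [0.4804, -0.1907, 0.2076]
tcp_rot: [[0.199, 0.749, 0.632], [0.019, 0.642, -0.767], [-0.98, 0.165, 0.114]]
force: [-0.8, -0.4, -9.5]
opening: 0.224
```

```bash
python3 -c "
from h import *
q(3)"
```

```text
t 21.07 s=-0.0989 x=-0.003 area 886 bbox [283 217  44  32] | slope_y 0.100 x 0.111 tilt 0.150 | tray [ 0.468 -0.215  0.101]
t 21.12 s=-0.0961 x=-0.005 area 890 bbox [282 217  44  32] | slope_y 0.101 x 0.112 tilt 0.151 | tray [ 0.469 -0.215  0.101]
t 21.17 s=-0.0920 x=-0.003 area 882 bbox [282 216  44  32] | slope_y 0.102 x 0.112 tilt 0.152 | tray [ 0.469 -0.215  0.102]
```

```bash
python3 -c "
from sim import *
for n in (2,3,4,5):
  for k,b in((.19,0),(0,.02)):
    print(n,k,[tuple(map(float,sim(-.089,.066,.101,[1]*n+[None]*m,k,b,.0135)[-1])) for m in(1,3,6)])"
```

```text
2 0.19 [(-0.074, 0.067, 0.074), (-0.067, 0.066, 0.074), (-0.057, 0.073, 0.074)]
2 0 [(-0.075, 0.06, 0.074), (-0.069, 0.055, 0.074), (-0.061, 0.051, 0.074)]
3 0.19 [(-0.069, 0.058, 0.061), (-0.064, 0.051, 0.061), (-0.056, 0.046, 0.061)]
3 0 [(-0.07, 0.047, 0.061), (-0.066, 0.035, 0.061), (-0.062, 0.019, 0.061)]
4 0.19 [(-0.065, 0.044, 0.047), (-0.061, 0.03, 0.047), (-0.058, 0.012, 0.047)]
4 0 [(-0.067, 0.028, 0.047), (-0.065, 0.008, 0.047), (-0.065, -0.001, 0.047)]
5 0.19 [(-0.062, 0.024, 0.034), (-0.061, 0.002, 0.034), (-0.061, -0.003, 0.034)]
5 0 [(-0.066, 0.003, 0.034), (-0.066, -0.009, 0.034), (-0.069, -0.024, 0.034)]
```

Call:
{"api": "carry_out", "payload": {
  "motion": "0 0 0 1;0 0 0 1;0 0 0 1"
}}

```text
clock: 21.42
ee_pos: [0.4809, -0.1909, 0.208]
tcp_rot: [[0.201, 0.875, 0.441], [0.018, 0.447, -0.894], [-0.979, 0.188, 0.074]]
force: [-0.5, -0.3, -9.0]
opening: 0.218
```

```bash
python3 -c "
from h import *
q(2)"
```

```text
t 21.47 s=-0.0751 x=0.002 area 890 bbox [272 217  45  29] | slope_y 0.059 x 0.089 tilt 0.107 | tray [ 0.464 -0.207  0.101]
t 21.52 s=-0.0728 x=-0.001 area 888 bbox [271 217  45  28] | slope_y 0.061 x 0.090 tilt 0.109 | tray [ 0.464 -0.207  0.101]
```

Call:
{"api": "carry_out", "payload": {
  "motion": "0 0 0 1"
}}

```text
clock: 21.6
ee_pos: [0.481, -0.191, 0.2081]
tcp_rot: [[0.201, 0.904, 0.376], [0.018, 0.381, -0.924], [-0.979, 0.193, 0.061]]
force: [0.1, -0.1, -8.5]
opening: 0.216
```

```bash
python3 -c "
from h import *
q(3)"
```

```text
t 21.65 s=-0.0683 x=0.003 area 881 bbox [270 216  45  28] | slope_y 0.045 x 0.085 tilt 0.096 | tray [ 0.462 -0.204  0.101]
t 21.70 s=-0.0676 x=0.000 area 879 bbox [269 217  45  27] | slope_y 0.046 x 0.086 tilt 0.097 | tray [ 0.462 -0.204  0.101]
t 21.75 s=-0.0669 x=0.003 area 878 bbox [270 216  45  28] | slope_y 0.047 x 0.085 tilt 0.097 | tray [ 0.463 -0.204  0.101]
```

```bash
python3 -c "
from sim import *
s0=-.067
for a in(2,3,4):
 for m in(1,3):
  for c in(3,4,5,6):
   r=[tuple(float(x) for x in sim(s0,.0,.047,[-1]*a+[None]*m+[1]*c+[None]*4,k,b,.0135)[-1]) for k,b in((.19,0),(.19,.005),(.19,-.005))]
   if all(-.055<x[0]<.0 for x in r): print(a,m,c,r)"
```

```text
4 1 3 [(-0.042, 0.061, 0.06), (-0.051, 0.029, 0.06), (-0.032, 0.097, 0.06)]
4 1 4 [(-0.039, 0.046, 0.047), (-0.051, 0.005, 0.047), (-0.026, 0.089, 0.047)]
4 1 5 [(-0.038, 0.023, 0.034), (-0.052, -0.001, 0.034), (-0.02, 0.077, 0.034)]
4 3 3 [(-0.024, 0.108, 0.06), (-0.036, 0.067, 0.06), (-0.009, 0.154, 0.06)]
```

Call:
{"api": "carry_out", "payload": {
  "motion": "0 0 0 -1;0 0 0 -1;0 0 0 -1"
}}

```text
clock: 22.0
ee_pos: [0.4809, -0.191, 0.208]
tcp_rot: [[0.201, 0.777, 0.597], [0.018, 0.607, -0.795], [-0.979, 0.17, 0.108]]
force: [-0.9, -0.6, -8.8]
opening: 0.22
```

```bash
python3 -c "
from h import *
q(3)"
```

```text
t 22.05 s=-0.0650 x=-0.002 area 870 bbox [275 214  44  30] | slope_y 0.096 x 0.107 tilt 0.144 | tray [ 0.468 -0.214  0.102]
t 22.10 s=-0.0640 x=0.002 area 873 bbox [275 212  45  32] | slope_y 0.095 x 0.105 tilt 0.142 | tray [ 0.468 -0.214  0.102]
t 22.15 s=-0.0638 x=0.000 area 870 bbox [275 213  44  31] | slope_y 0.093 x 0.105 tilt 0.141 | tray [ 0.468 -0.214  0.102]
```

```bash
python3 -c "
from h import *
q(3)"
```

```text
t 22.20 s=-0.0627 x=-0.001 area 869 bbox [274 213  45  31] | slope_y 0.093 x 0.105 tilt 0.141 | tray [ 0.468 -0.214  0.102]
t 22.25 s=-0.0614 x=-0.000 area 873 bbox [274 213  44  31] | slope_y 0.093 x 0.105 tilt 0.141 | tray [ 0.468 -0.214  0.102]
t 22.30 s=-0.0594 x=0.000 area 871 bbox [274 212  44  31] | slope_y 0.093 x 0.105 tilt 0.141 | tray [ 0.468 -0.214  0.102]
```

```bash
python3 -c "
from sim import *
for n in (1,2,3,4):
  print(n,[[tuple(float(x) for x in sim(-.0575,.038,.093,[1]*n+[None]*m,k,b,.0155)[-1]) for k,b in((0,.02),(0,.013),(.19,.005))] for m in (2,5)])"
```

```text
1 [[(-0.049, 0.051, 0.078), (-0.048, 0.06, 0.078), (-0.049, 0.057, 0.078)], [(-0.04, 0.064, 0.078), (-0.038, 0.081, 0.078), (-0.039, 0.078, 0.078)]]
2 [[(-0.046, 0.043, 0.062), (-0.044, 0.056, 0.062), (-0.044, 0.053, 0.062)], [(-0.039, 0.042, 0.062), (-0.035, 0.064, 0.062), (-0.036, 0.061, 0.062)]]
3 [[(-0.043, 0.027, 0.047), (-0.04, 0.045, 0.047), (-0.041, 0.041, 0.047)], [(-0.04, 0.012, 0.047), (-0.034, 0.039, 0.047), (-0.035, 0.036, 0.047)]]
4 [[(-0.042, 0.004, 0.031), (-0.038, 0.027, 0.031), (-0.039, 0.023, 0.031)], [(-0.042, -0.002, 0.031), (-0.035, 0.006, 0.031), (-0.037, 0.003, 0.031)]]
```

Call:
{"api": "carry_out", "payload": {
  "motion": "0 0 0 1;0 0 0 1"
}}

```text
clock: 22.47
ee_pos: [0.481, -0.1911, 0.2081]
tcp_rot: [[0.201, 0.868, 0.454], [0.018, 0.46, -0.888], [-0.979, 0.187, 0.077]]
force: [0.2, -0.0, -9.1]
opening: 0.217
```

```bash
python3 -c "
from h import *
q(3)"
```

```text
t 22.52 s=-0.0492 x=0.001 area 867 bbox [269 213  45  28] | slope_y 0.063 x 0.090 tilt 0.110 | tray [ 0.464 -0.208  0.101]
t 22.57 s=-0.0460 x=0.001 area 861 bbox [268 212  45  28] | slope_y 0.064 x 0.091 tilt 0.111 | tray [ 0.464 -0.208  0.101]
t 22.62 s=-0.0421 x=0.002 area 865 bbox [268 211  45  29] | slope_y 0.066 x 0.091 tilt 0.112 | tray [ 0.465 -0.208  0.101]
```

```bash
python3 -c "
from sim import *
for n in (2,3,4,5):
  print(n,[[tuple(float(x) for x in sim(-.0385,.072,.065,[1]*n+[None]*m,k,b,.0155)[-1]) for k,b in((0,.02),(0,.01),(.19,.0))] for m in (2,5)])"
```

```text
2 [[(-0.021, 0.054, 0.034), (-0.018, 0.072, 0.034), (-0.017, 0.081, 0.034)], [(-0.014, 0.041, 0.034), (-0.008, 0.072, 0.034), (-0.005, 0.09, 0.034)]]
3 [[(-0.018, 0.031, 0.019), (-0.013, 0.057, 0.019), (-0.012, 0.07, 0.019)], [(-0.015, 0.005, 0.019), (-0.006, 0.044, 0.019), (-0.001, 0.068, 0.019)]]
4 [[(-0.017, 0.001, 0.003), (-0.01, 0.034, 0.003), (-0.007, 0.053, 0.003)], [(-0.018, -0.013, 0.003), (-0.007, 0.007, 0.003), (-0.0, 0.038, 0.003)]]
5 [[(-0.018, -0.018, -0.012), (-0.009, 0.004, -0.012), (-0.004, 0.029, -0.012)], [(-0.023, -0.048, -0.012), (-0.01, -0.012, -0.012), (-0.002, 0.0, -0.012)]]
```

Call:
{"api": "carry_out", "payload": {
  "motion": "0 0 0 1;0 0 0 1;0 0 0 1"
}}

```text
clock: 22.87
ee_pos: [0.4814, -0.1914, 0.2084]
tcp_rot: [[0.203, 0.949, 0.241], [0.016, 0.243, -0.97], [-0.979, 0.2, 0.034]]
force: [0.0, 0.1, -9.3]
opening: 0.217
```

```bash
python3 -c "
from h import *
q(2)"
```

```text
t 22.92 s=-0.0238 x=0.004 area 817 bbox [265 211  43  23] | slope_y 0.019 x 0.077 tilt 0.079 | tray [ 0.462 -0.199  0.101]
t 22.97 s=-0.0213 x=0.003 area 814 bbox [265 211  42  22] | slope_y 0.021 x 0.077 tilt 0.080 | tray [ 0.462 -0.199  0.101]
```

```bash
python3 -c "
from h import *
q(4); look('side','m1.png'); look('top','m2.png')"
```

```text
t 23.02 s=-0.0189 x=0.003 area 816 bbox [264 210  44  23] | slope_y 0.021 x 0.077 tilt 0.080 | tray [ 0.462 -0.199  0.101]
t 23.07 s=-0.0167 x=0.003 area 817 bbox [264 210  43  23] | slope_y 0.021 x 0.078 tilt 0.080 | tray [ 0.462 -0.199  0.101]
t 23.12 s=-0.0147 x=0.003 area 813 bbox [264 210  43  22] | slope_y 0.021 x 0.078 tilt 0.080 | tray [ 0.462 -0.199  0.101]
t 23.17 s=-0.0130 x=0.003 area 808 bbox [264 209  43  23] | slope_y 0.021 x 0.077 tilt 0.080 | tray [ 0.462 -0.199  0.101]
t 23.22 side s=-0.015 iou 0.78 px 805 | slope_y 0.021 slope_x 0.077 tilt 0.080 | tray [ 0.462 -0.199  0.101] | tcp [ 0.481 -0.191  0.208]
t 23.27 top s=0.021 iou 0.09 px 98 | slope_y 0.021 slope_x 0.078 tilt 0.080 | tray [ 0.462 -0.199  0.101] | tcp [ 0.481 -0.191  0.208]
```

View pics/m1.png

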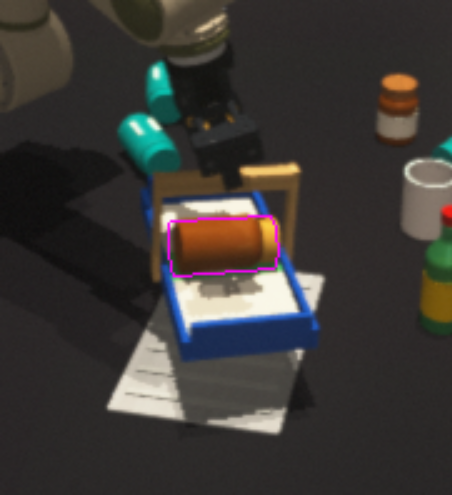

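The picture shows the jar on the green band under the handle, with the tray over the board and the tracker outline matching. I'll keep watching.

```bash
python3 -c "
from h import *
q(4)"
```

```text
t 23.32 s=-0.0089 x=0.003 area 801 bbox [264 209  42  22] | slope_y 0.021 x 0.077 tilt 0.080 | tray [ 0.462 -0.199  0.101]
t 23.37 s=-0.0075 x=0.003 area 795 bbox [263 208  43  23] | slope_y 0.020 x 0.078 tilt 0.080 | tray [ 0.462 -0.199  0.101]
t 23.42 s=-0.0064 x=0.003 area 790 bbox [264 208  42  23] | slope_y 0.020 x 0.077 tilt 0.080 | tray [ 0.462 -0.199  0.101]
t 23.47 s=-0.0055 x=0.003 area 794 bbox [263 208  43  23] | slope_y 0.020 x 0.077 tilt 0.080 | tray [ 0.462 -0.199  0.101]
```

Call:
{"api": "carry_out", "payload": {
  "motion": "0 0 0 0.5"
}}

```text
clock: 23.55
ee_pos: [0.4813, -0.1914, 0.2083]
tcp_rot: [[0.202, 0.958, 0.205], [0.016, 0.206, -0.978], [-0.979, 0.201, 0.026]]
force: [-0.1, -0.1, -8.2]
opening: 0.218
```

```bash
python3 -c "
from h import *
q(5);print(read_state()['force'])"
```

```text
t 23.60 s=-0.0046 x=0.003 area 779 bbox [264 208  41  22] | slope_y 0.012 x 0.076 tilt 0.077 | tray [ 0.461 -0.197  0.101]
t 23.65 s=-0.0037 x=0.003 area 781 bbox [264 208  41  21] | slope_y 0.012 x 0.076 tilt 0.077 | tray [ 0.461 -0.197  0.101]
t 23.70 s=-0.0033 x=0.002 area 774 bbox [264 207  41  22] | slope_y 0.013 x 0.076 tilt 0.077 | tray [ 0.461 -0.198  0.101]
t 23.75 s=-0.0027 x=0.002 area 773 bbox [264 207  41  22] | slope_y 0.013 x 0.076 tilt 0.078 | tray [ 0.461 -0.197  0.101]
t 23.80 s=-0.0028 x=0.003 area 775 bbox [264 207  41  23] | slope_y 0.013 x 0.076 tilt 0.077 | tray [ 0.461 -0.198  0.101]
[ 0.26836394 -0.29364673 -8.64158385]
```

Jar at rest 3 mm from the middle. I'll hold.

Call:
{"api": "carry_out", "payload": {
  "motion": "0 0 0 0;0 0 0 0;0 0 0 0;0 0 0 0;0 0 0 0;0 0 0 0"
}}

```text
clock: 24.3
ee_pos: [0.4813, -0.1914, 0.2083]
tcp_rot: [[0.202, 0.957, 0.207], [0.016, 0.209, -0.978], [-0.979, 0.201, 0.027]]
force: [0.4, -0.4, -8.6]
opening: 0.217
```

```bash
python3 -c "
from h import *
q(2)"
```

```text
t 24.35 s=-0.0030 x=0.002 area 775 bbox [264 207  41  23] | slope_y 0.013 x 0.076 tilt 0.078 | tray [ 0.461 -0.198  0.101]
t 24.40 s=-0.0030 x=0.003 area 778 bbox [264 207  41  23] | slope_y 0.013 x 0.076 tilt 0.078 | tray [ 0.461 -0.198  0.101]
```

No drift. I'll hold for about five more seconds, with checks.

Call:
{"api": "carry_out", "payload": {
  "motion": "0 0 0 0;0 0 0 0;0 0 0 0;0 0 0 0;0 0 0 0;0 0 0 0;0 0 0 0;0 0 0 0;0 0 0 0;0 0 0 0"
}}

```text
clock: 25.23
ee_pos: [0.4813, -0.1914, 0.2083]
tcp_rot: [[0.202, 0.957, 0.208], [0.016, 0.209, -0.978], [-0.979, 0.201, 0.027]]
force: [0.5, 0.4, -8.3]
opening: 0.222
```

Call:
{"api": "carry_out", "payload": {
  "motion": "0 0 0 0;0 0 0 0;0 0 0 0;0 0 0 0;0 0 0 0;0 0 0 0;0 0 0 0;0 0 0 0;0 0 0 0;0 0 0 0"
}}

```text
clock: 26.07
ee_pos: [0.4813, -0.1914, 0.2083]
tcp_rot: [[0.202, 0.957, 0.208], [0.016, 0.209, -0.978], [-0.979, 0.201, 0.027]]
force: [0.6, 0.6, -8.7]
opening: 0.22
```

```bash
python3 -c "
from h import *
q(1)"
```

```text
t 26.12 s=-0.0026 x=0.003 area 776 bbox [264 207  41  23] | slope_y 0.013 x 0.076 tilt 0.078 | tray [ 0.461 -0.198  0.101]
```

Call:
{"api": "carry_out", "payload": {
  "motion": "0 0 0 0;0 0 0 0;0 0 0 0;0 0 0 0;0 0 0 0;0 0 0 0;0 0 0 0;0 0 0 0;0 0 0 0;0 0 0 0"
}}

```text
clock: 26.95
ee_pos: [0.4813, -0.1914, 0.2083]
tcp_rot: [[0.202, 0.957, 0.207], [0.016, 0.209, -0.978], [-0.979, 0.201, 0.027]]
force: [-0.5, -0.9, -8.9]
opening: 0.221
```

Call:
{"api": "carry_out", "payload": {
  "motion": "0 0 0 0;0 0 0 0;0 0 0 0;0 0 0 0;0 0 0 0;0 0 0 0;0 0 0 0;0 0 0 0;0 0 0 0;0 0 0 0"
}}

```text
clock: 27.78
ee_pos: [0.4813, -0.1914, 0.2083]
tcp_rot: [[0.202, 0.957, 0.208], [0.016, 0.209, -0.978], [-0.979, 0.201, 0.027]]
force: [0.3, -0.8, -9.4]
opening: 0.219
```

Call:
{"api": "carry_out", "payload": {
  "motion": "0 0 0 0;0 0 0 0;0 0 0 0;0 0 0 0;0 0 0 0;0 0 0 0;0 0 0 0;0 0 0 0;0 0 0 0;0 0 0 0"
}}

```text
clock: 28.62
ee_pos: [0.4813, -0.1914, 0.2083]
tcp_rot: [[0.202, 0.957, 0.208], [0.016, 0.209, -0.978], [-0.979, 0.201, 0.027]]
force: [1.3, 0.2, -9.3]
opening: 0.221
```

```bash
python3 -c "
from h import *
q(2);T=camera('top')
for l in('mug','soap','spice'):
    for r in place_of('top',l)[:1]: print(l,onz(T,r['location'][::-1],0).round(3),r['p'])"
```

```text
t 28.67 s=-0.0028 x=0.003 area 771 bbox [264 207  41  22] | slope_y 0.013 x 0.076 tilt 0.078 | tray [ 0.461 -0.198  0.101]
t 28.72 s=-0.0028 x=0.002 area 775 bbox [264 207  41  23] | slope_y 0.013 x 0.076 tilt 0.078 | tray [ 0.461 -0.198  0.101]
mug [0.751 0.055 0.   ] 0.55
soap [ 0.724 -0.175 -0.   ] 0.95
spice [0.725 0.309 0.   ] 0.9
```

```bash
python3 -c "
from plant import *
print(hand_in())"
```

```text
the job is handed in; nothing more can be done
None
```

I handed the job in with the tray held up over the board and the jar at rest on the green band. `hand_in` gave no verdict.

**Tilting:** The moves can't tilt the tool directly. I leaned it about 0.27 rad by pushing outward at the reach limit, gripped the bar leaned along its length, and then used turns about the tool axis to slope the tray. The jar rolled over in two hops while I tracked it in the side camera.

**First grip failed:** The fingertips looked about 25 mm short of where the stated tool point put them. The first grip caught only the top of the bar and slipped off, dragging the tray about 20 mm across the counter. I located the tray again and gripped deeper. The opening then read about 19.4 mm on the 20 mm bar, and the tray held.

**Last checks before handing in (clock 28.7 s):**

| Check | Reading |
|---|---|
| Jar from the middle | about -3 mm, unchanged for about 5 s |
| Tray underside above the counter | about 101 mm |
| Tray centre from board centre | about 7 mm |
| Tray tilt (mostly across the jar's rolling direction) | 0.078 rad |
| Tool | still, grip steady |

- **Top camera:** it could not confirm the jar's position. The arm hid most of the jar, and its +21 mm reading came from a very poor match, so the jar figure rests on the side camera alone.
- **Bystanders:** the mug, soap bottle and spice jar read within about 15 mm of their first positions. I put that down to detector noise, since nothing came near them.

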